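# Press eyepiece caps from a dust case with bypass doors

## Robot

A 6-joint arm with a two-finger parallel gripper is mounted at the origin on the work surface. World frame = base frame: x ahead of the robot, y to its left, z up, the work surface at z = 0. Lengths are in mm, angles in rad, forces in N, time in s.
With the tool pointing down it reaches from about 300 to 825 mm from the base axis. Payload 5.4 kg.
Tool frame: the origin (TCP) lies midway between the tips of the shut fingers; the grasp point (between the pads) lies 19 mm behind it; x points along the fingers, z is the direction in which the jaws open and shut, and the axes are right-handed (so a half turn about x gives the same grasp; the last joint's range is limited). The gripper opens to 92 mm and grips with 3 to 60 N. Pads are 20 mm wide; open, the fingers measure 128 mm over their backs; the gripper's body (75 mm by 189 mm) begins 69 mm behind the grasp point.
Start: joints at [1.077, 0.158, 1.597, -0, 1.386, -0.21], TCP at [161.014, 551.979, 214.601] pointing down, gripper open.
Joint ranges: [-2.91, 2.91], [-0.94, 2.29], [0.18, 2.7], [-1.29, 4.43], [0.17, 2.64], [-3, 3]. Speed limits (rad/s): [2.57, 2.57, 3.14, 3.14, 3.14, 3.14].

## Interface

Orientations are given as a unit quaternion [w, x, y, z].
In Python, from bench import arm, cams, job_done gives the robot as it stands.
- The arm moves only by the shell command python3 -m pendant 'ROWS'. ROWS is JSON, a list of rows, each a list of 3 entries, a list of its own where there are three numbers: the shift along the tool's x, y, z in m, then the turn, a rotation vector about the tool's x, y, z in rad, then the finger opening in m, from 0 to 0.0919. A call has 1 to 10 rows; each row is the pose to reach, as a shift and turn from the pose commanded when the call began, along the tool's axes at that moment; what a row does not reach only later rows make up. A row lasts 1/12 s, in which the tool goes at most 41.7 mm and 7.16 degrees, less where a joint would pass 70% of its speed; a pose out of reach is approached as far as the arm can. A call with a gripper value outside its range is refused whole. The fingers move at their own pace and stop on an object; the grip force is fixed at half the most. Time passes only in rows, so rows that repeat a pose let the fingers close. It gives the time, the measured TCP pose, the force and the opening at its end, in the units of the state.
- arm.read_state(): the state, without advancing time (a new reading comes with each control period).
- cams.get_image(name): name is "scene" or "top" or "wrist"; returns the picture (480x640x3 uint8, red, green, blue); there is no depth.
- cams.camera_info(name): a dict with "fovy" (degrees; the focal length in pixels is half the picture's height over the tangent of half this angle, whatever the lens; pixels are square), "cx", "cy" (the principal point, pixels), "R" (3x3) and "t" (3): a world point X has camera coordinates R X + t; the wrist camera has in their place "mount" (4x4, takes a point from camera to tool coordinates, whose origin is the TCP and whose axes are the tool frame's). Camera axes: x right, y down, z forward; pixel columns grow to the right and rows downward; lengths in mm; the calibration is good to about 2 mm. A picture is of the moment at which its call begins: read the wrist's pose just before it. camera_info takes no time and is no camera call.
- job_done(): hands the job in, once; it reports no verdict.
Trained networks look in the newest picture that a camera, given by its name, has taken for a name from the list of things; names that differ only in an ending like _2 or _b are one class to them, and where a whole thing is asked for, a point or a joint stands for the part that bears it (a point fixed in the world has none). Each returns a list of dicts, best first, with "p" (0 to 1); they miss things now and then, are a little off and sometimes report something else, mostly with a low value. They report only what shows in the picture. A call takes as long as a camera call.
- cams.trace(camera, target): "region" (480x640 bool, what is visible of it) and "point" ([column, row] in pixels, amid what is visible of it).
- cams.pinpoint(camera, target): "point" ([column, row] in pixels: a listed point, or the origin of a listed thing).
The state is a dict: "time": time; "joints": joint angles; "dq": joint speeds; "tau": joint torques, N m; "tcp_pos": TCP position; "tcp_rot": TCP orientation; "contact_force": force on the tool from outside, world axes, zero at the start; "wrist_torque": the same for the moment, N m; "gripper_width": finger opening in mm.
Only numpy, scipy, OpenCV 4.12 (cv2) and the standard library are available. Lean on these libraries where they do the work, as an engineer would, in place of code of your own. Each camera call takes 0.05 s, during which the arm holds its last target. There are 200 camera calls.

## Task

Slide the case's bypass door aside to reach the orange liner and stand all the eyepieces from it (two or three) upright together in the bed of the lever press, then pull the red lever all the way down to press every cap home and ease it slowly back up, never letting it fly back. Then open the other side of the case, stand all the pressed eyepieces upright in the green liner, and leave both doors fully closed, the lever up, and the other things on the bench where they were.

Things in the scene. Friction and masses are not known exactly. Their poses are not given: they have to be found in the camera images.
- case: low grey dust case, 200 (x) x 440 (y) mm, fixed; place and yaw vary. Origin: centre of underside. A middle wall makes a left (+y) and a right (-y) compartment, 211 mm each, floor 6 mm up. Walls 6 mm thick, 58 mm high; door tracks on the long sides to 72 mm. Two clear bypass doors close its top and slide along y: left one lower (58 to 62 mm up), right one upper (65 to 69 mm up)
- door_left (a joint): travel (m) of the left, lower door: 0 = closed over the left compartment, grows as it slides to the case's -y under the right door, to 0.17 (stop), baring the outer 170 mm of the left compartment less the fin. Clear panel with metal edges; takes about 2 to 3 N, stays where left; may start up to 20 mm ajar
- door_right (a joint): travel of the right (-y, upper) door in m: 0 = closed over the right compartment, grows as it slides towards the case's +y, over the left door, to 0.17 (stop). Otherwise like the left door
- door_left_grip (a point): point in the blue upright fin that moves the left door; axes as the case's. The fin stands near the door's outer (+y) end: 12 mm thick along y, 70 mm long along x, its top 12 mm above this point, free of anything down to 30 mm below it. Closed, this point is at (0, +205, 100) mm in the case
- door_right_grip (a point): the same for the right door's yellow fin, near its outer (-y) end; at closed at (0, -205, 100) mm in the case
- liner_todo: orange liner tray in one compartment (left or right varies), holding the eyepieces at the start. Fixed; inside 160 (x) x 80 (y) mm, floor 3 mm thick, rim 8 mm above the origin, 5 mm wide. Origin: centre of its underside (6 mm above the case's), axes as the case's; its middle is 130 mm left or right of the case's middle
- liner_done: green liner tray for the finished eyepieces, same sizes, in the other compartment
- press: blue lever press fixed to the bench, its place and yaw vary. Base plate 200 (x, from -55 to +145) x 215 (y) x 20 mm. Origin: under the middle of the bed, on the bench; -x is its open front, where the lever comes down. The lever's hinge ears stand to 85 mm at x = +100, y = +-97 mm
- bed (a point): middle of the press bed's upper face (20 mm above the bench), axes as the press. The bed is a flat recess, 65 (x) x 160 (y) mm inside a lip 5 mm high and 5 mm wide; room for three eyepieces side by side along y, 45 to 50 mm apart
- lever (a joint): lever angle (rad): 0 = fully up (leaning 0.15 back of vertical), grows as it is pulled to the front (-x) and down; 1.721 = down at its stop, platen level 36.5 mm above the bed. A spring always returns it to 0: pulling takes 3 to 6 N at the bar, up to 18 N while pressing three caps. Let go at the bottom it flies up at over 2.5 rad/s
- lever_bar (a point): middle of the lever's red round crossbar, 18 mm thick, 150 mm free length along the press's y between two side arms; nothing else within 60 mm. It moves about lever_pivot in the press's x-z plane: at angle q it is at (-200 sin(q-0.15), 0, 200 cos(q-0.15)) mm from it
- lever_pivot (a point): fixed point on the lever's hinge line (along the press's y), 100 mm behind the bed's middle and 68.5 mm above the bench; axes as the press. The platen spans 55 to 145 mm from this line, 146 mm along y
- eyepiece1: eyepiece, loose: black upright cylinder with a white band, 40 mm in diameter, 32 mm high, about 105 g, with a 28 mm metal cap with a greenish lens on top that stands 10 mm proud (total 42 mm) until pressed home (total about 37 mm). Origin: centre of its underside, z up. Grip it by the black body. May be absent
- cap1 (a joint): how far the cap of eyepiece1 has been pressed in, m: 0 = proud, 0.006 = at its stop; the press brings it to about 0.0055. Needs about 7 N; stays where pushed
- eyepiece2: eyepiece, loose: black upright cylinder with a white band, 40 mm in diameter, 32 mm high, about 105 g, with a 28 mm metal cap with a greenish lens on top that stands 10 mm proud (total 42 mm) until pressed home (total about 37 mm). Origin: centre of its underside, z up. Grip it by the black body. May be absent
- cap2 (a joint): how far the cap of eyepiece2 has been pressed in, m: 0 = proud, 0.006 = at its stop; the press brings it to about 0.0055. Needs about 7 N; stays where pushed
- eyepiece3: eyepiece, loose: black upright cylinder with a white band, 40 mm in diameter, 32 mm high, about 105 g, with a 28 mm metal cap with a greenish lens on top that stands 10 mm proud (total 42 mm) until pressed home (total about 37 mm). Origin: centre of its underside, z up. Grip it by the black body. May be absent
- cap3 (a joint): how far the cap of eyepiece3 has been pressed in, m: 0 = proud, 0.006 = at its stop; the press brings it to about 0.0055. Needs about 7 N; stays where pushed
- screwdriver: screwdriver lying on the bench, leave alone; origin at the underside near its middle, along its x
- jar: small amber jar, 52 mm diameter, 70 mm high, leave alone; origin: centre of its underside
- parts_tray: low empty blue tray, 100 x 150 x 30 mm, leave alone; origin: centre of its underside

How it is judged (in metres and radians):
On the way, in this order (a step that is already met when the one before it is completed fails the run):
1. one door is slid open, past the other (value of joint any of door_left, door_right above 0.12 m), for 0.2 s.
2. all eyepieces stand in the press bed, caps still proud, lever up (value of joint lever below 0.2 rad and x of eyepiece1 in the frame of bed between -0.022 and 0.022 m and y of eyepiece1 in the frame of bed between -0.068 and 0.068 m and z of eyepiece1 in the frame of bed between -0.004 and 0.006 m and angle between each of eyepiece1, eyepiece2, eyepiece3's own z axis and vertical below 0.15 rad and value of joint each of cap1, cap2, cap3 below 0.003 m and x of eyepiece2 in the frame of bed between -0.022 and 0.022 m and y of eyepiece2 in the frame of bed between -0.068 and 0.068 m and z of eyepiece2 in the frame of bed between -0.004 and 0.006 m and x of eyepiece3 in the frame of bed between -0.022 and 0.022 m and y of eyepiece3 in the frame of bed between -0.068 and 0.068 m and z of eyepiece3 in the frame of bed between -0.004 and 0.006 m), for 0.2 s.
3. the lever is all the way down with every eyepiece under it and every cap pressed home (value of joint lever above 1.65 rad and x of eyepiece1 in the frame of bed between -0.022 and 0.022 m and y of eyepiece1 in the frame of bed between -0.068 and 0.068 m and z of eyepiece1 in the frame of bed between -0.004 and 0.006 m and angle between each of eyepiece1, eyepiece2, eyepiece3's own z axis and vertical below 0.15 rad and value of joint each of cap1, cap2, cap3 above 0.004 m and x of eyepiece2 in the frame of bed between -0.022 and 0.022 m and y of eyepiece2 in the frame of bed between -0.068 and 0.068 m and z of eyepiece2 in the frame of bed between -0.004 and 0.006 m and x of eyepiece3 in the frame of bed between -0.022 and 0.022 m and y of eyepiece3 in the frame of bed between -0.068 and 0.068 m and z of eyepiece3 in the frame of bed between -0.004 and 0.006 m), for 0.1 s.
4. the lever is back up (value of joint lever below 0.12 rad), for 0.2 s.
At the end, for the whole second after the job is handed in: Every present eyepiece stands upright (within 0.15 rad) and still on the floor of the green liner (centre within 72 mm along and 32 mm across of the liner's middle), its cap pressed in more than 4 mm; both doors within 12 mm of closed; the lever within 0.12 rad of fully up (x of eyepiece1 in the frame of liner_done between -0.072 and 0.072 m and y of eyepiece1 in the frame of liner_done between -0.032 and 0.032 m and z of eyepiece1 in the frame of liner_done between -0.002 and 0.009 m and angle between each of eyepiece1, eyepiece2, eyepiece3's own z axis and vertical below 0.15 rad and value of joint each of cap1, cap2, cap3 above 0.004 m and linear speed of each of eyepiece1, eyepiece2, eyepiece3 below 0.02 m/s and x of eyepiece2 in the frame of liner_done between -0.072 and 0.072 m and y of eyepiece2 in the frame of liner_done between -0.032 and 0.032 m and z of eyepiece2 in the frame of liner_done between -0.002 and 0.009 m and x of eyepiece3 in the frame of liner_done between -0.072 and 0.072 m and y of eyepiece3 in the frame of liner_done between -0.032 and 0.032 m and z of eyepiece3 in the frame of liner_done between -0.002 and 0.009 m and value of joint each of door_left, door_right below 0.012 m and value of joint lever below 0.12 rad); the robot touches nothing.
It fails at once if the lever flies back up (faster than 2.2 rad/s) (velocity of joint lever below -2.2 rad/s).
It fails at once if the screwdriver, jar or blue tray is moved more than 50 mm (distance of any of screwdriver, jar, parts_tray from where it was at the start of the episode above 0.05 m).
Of eyepiece1, eyepiece2, eyepiece3 only 2 to 3 are there at a start; the rules pass over those that are not, and their reading is None.
At some moment in a run one of eyepiece1, eyepiece2, eyepiece3 may be knocked a few centimetres aside while the robot is not near it.
It also fails if it takes over 210 s, if anything falls off the work surface, if the arm or the gripper's body presses on something with over 40 N, if the wrist force passes 120 N, or if a joint passes its speed limit or range.

## Working session

There is one attempt and no reset: what is moved stays moved. The work goes in short steps, Python scripts to look and compute and a shell command to move; the robot and the scene stay as the last step left them, time stands still between calls to the robot, and variables do not carry over. Pictures are saved under pics/ and viewed, about 12 in all and at most 16, crops included, and the job is handed in when it is done.

```bash
ls; mkdir -p pics; python3 - <<'E'
from bench import arm,cams
import cv2
s=arm.read_state();print({k:(v if not hasattr(v,'tolist') else v.tolist()) for k,v in s.items()})
for n in ("scene","top"):
    cv2.imwrite(f"pics/{n}0.png",cams.get_image(n)[:,:,::-1])
    i=cams.camera_info(n);print(n,i)
print(cams.camera_info("wrist"))
E
```

```text
pics
{'time': 0.0, 'joints': [1.0769091878840715, 0.15901288264019764, 1.5982113686045967, -1.8656832673605738e-05, 1.3862291668224778, -0.21010792113444593], 'dq': [-0.0003550519149797766, 2.565043929911412e-05, 0.0010468104672781665, 0.0007689838040045201, -0.0005699054259421622, -0.00027238763158688643], 'tau': [0.0018044867829303257, -38.55742335319519, -32.21074819564819, 0.07039242424070835, 0.03790729329921305, -0.000110898977254692], 'tcp_pos': [160.71788094215816, 551.4281830853307, 213.64970782257902], 'tcp_rot': [0.5650869599404518, -0.4245512365728877, 0.5662756224169847, 0.42398690390853694], 'contact_force': [0.4809161380386695, -0.30506594452724395, -0.7639593763161785], 'wrist_torque': [-0.03806142804490062, -0.026895125021706583, -0.009150329172247163], 'gripper_width': 91.55466611011516}
scene {'fovy': 42.68147054795301, 'cx': 321.73132980783254, 'cy': 242.91453414787546, 'R': array([[ 0.35841949,  0.93354916, -0.00463043],
       [ 0.62377191, -0.24317045, -0.74281675],
       [-0.69458194,  0.26335167, -0.66947877]]), 't': array([-258.90203551, -260.27710745, 1707.14097177])}
top {'fovy': 46.6732181697008, 'cx': 313.5839076336782, 'cy': 233.99540396071328, 'R': array([[-0.00335668, -0.99998823, -0.00350378],
       [-0.98738102,  0.00386907, -0.15831535],
       [ 0.15832704,  0.00292815, -0.98738238]]), 't': array([  53.79206238,  661.30576253, 1236.81156742])}
{'fovy': 70.89047632931769, 'cx': 323.02513717621974, 'cy': 240.85153813711656, 'mount': array([[ 5.67188371e-04, -2.75639168e-01,  9.61261009e-01,
        -1.70271971e+02],
       [ 2.99266181e-04, -9.61261074e-01, -2.75639363e-01,
         7.68707594e+01],
       [ 9.99999794e-01,  4.44012353e-04, -4.62726622e-04,
         3.60559151e-01],
       [ 0.00000000e+00,  0.00000000e+00,  0.00000000e+00,
         1.00000000e+00]])}
```

View pics/scene0.png

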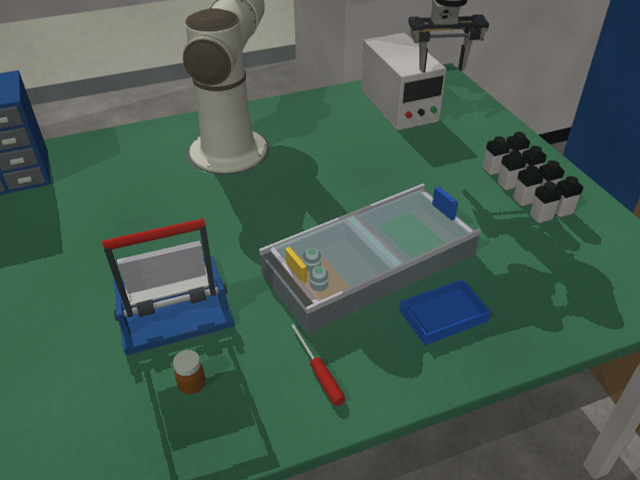

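View pics/top0.png

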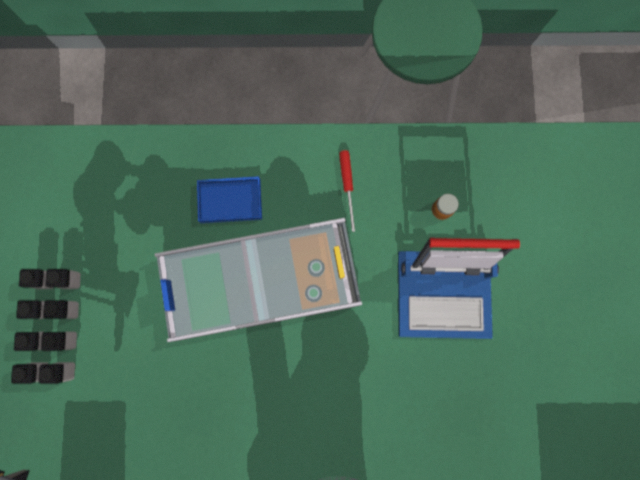

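```bash
cat > h.py <<'E'
import numpy as np
from bench import arm,cams
from scipy.spatial.transform import Rotation as Ro
from scipy.optimize import least_squares
def cam(name):
    """f,cx,cy,R,t (world->camera) now"""
    i=cams.camera_info(name); f=240/np.tan(np.radians(i['fovy'])/2)
    if 'mount' in i:
        s=arm.read_state(); T=tool(s)@np.array(i['mount']); W=np.linalg.inv(T); return f,i['cx'],i['cy'],W[:3,:3],W[:3,3]
    return f,i['cx'],i['cy'],np.array(i['R']),np.array(i['t'])
def tool(s):
    w,x,y,z=s['tcp_rot']; T=np.eye(4); T[:3,:3]=Ro.from_quat([x,y,z,w]).as_matrix(); T[:3,3]=s['tcp_pos']; return T
def ray(c,p):
    f,cx,cy,R,t=c; o=-R.T@t; d=R.T@np.array([(p[0]-cx)/f,(p[1]-cy)/f,1]); return o,d/np.linalg.norm(d)
def atz(c,p,z):
    o,d=ray(c,p); return o+d*(z-o[2])/d[2]
def proj(c,X):
    f,cx,cy,R,t=c; q=R@np.asarray(X,float)+t; return np.array([cx+f*q[0]/q[2],cy+f*q[1]/q[2]])
def tri(obs):
    A=np.zeros((3,3));b=np.zeros(3)
    for c,p in obs:
        o,d=ray(c,p);P=np.eye(3)-np.outer(d,d);A+=P;b+=P@o
    X=np.linalg.solve(A,b); return X,[np.round(proj(c,X)-p,1).tolist() for c,p in obs]
def rel(target,yaw_deg,tilt=None):
    """shift, turn in current measured tool axes to reach TCP target, tool down, jaw axis (tool z) at world yaw (mod 180)"""
    s=arm.read_state();T=tool(s);R=T[:3,:3]
    a=np.radians(yaw_deg);z=np.array([np.cos(a),np.sin(a),0]);x=np.array([0,0,-1.])
    best=None
    for sg in(1,-1):
        D=np.c_[x,np.cross(sg*z,x),sg*z]
        v=Ro.from_matrix(R.T@D).as_rotvec()
        if best is None or np.linalg.norm(v)<np.linalg.norm(best):best=v
    print('shift m',np.round(R.T@(np.array(target)-T[:3,3])/1000,4).tolist(),'turn',np.round(best,3).tolist(),'q6',round(s['joints'][5],2),'t',round(s['time'],2))
def st():
    s=arm.read_state();T=tool(s);z=T[:3,2]
    print('t',round(s['time'],2),'tcp',np.round(s['tcp_pos'],1).tolist(),'xax',np.round(T[:3,0],3).tolist(),'yax',np.round(T[:3,1],3).tolist(),'jawyaw',round(np.degrees(np.arctan2(z[1],z[0])),1),'F',np.round(s['contact_force'],1).tolist(),'w',round(s['gripper_width'],1),'q',np.round(s['joints'],2).tolist())
E
python3 - <<'E'
from h import *
names=['case','door_left_grip','door_right_grip','liner_todo','liner_done','press','bed','lever_bar','lever_pivot','eyepiece1','jar','screwdriver','parts_tray']
cc={n:cam(n) for n in('scene','top')}
for n in names:
    r={c:cams.pinpoint(c,n) for c in cc}
    for c in cc: print(n,c,[(np.round(d['point']).tolist(),round(d['p'],2)) for d in r[c][:4]],end=' ')
    if all(r.values()):
        X,e=tri([(cc[c],r[c][0]['point']) for c in cc]);print(np.round(X,1),e)
    else:print()
E
```

```text
case scene [([370.0, 264.0], 0.56), ([190.0, 382.0], 0.44)] case top [([260.0, 283.0], 0.64), ([475.0, 242.0], 0.32)] [553.2 180.3  -9.4] [[-0.0, 0.0], [-0.0, -0.0]]
door_left_grip scene [([445.0, 198.0], 0.92)] door_left_grip top [([168.0, 297.0], 0.86)] [516.8 374.4  95.5] [[-0.8, 0.1], [-0.8, -0.3]]
door_right_grip scene [([296.0, 260.0], 0.77)] door_right_grip top [([338.0, 257.0], 0.9)] [601.1  -4.4 109. ] [[1.0, -0.0], [0.8, 0.3]]
liner_todo scene [] liner_todo top [] 
liner_done scene [] liner_done top [([260.0, 281.0], 0.5)] 
press scene [([169.0, 289.0], 0.95)] press top [([440.0, 314.0], 0.91)] [ 477.4 -250.7    0.7] [[1.8, 0.1], [1.6, 0.3]]
bed scene [([166.0, 284.0], 0.82)] bed top [([445.0, 315.0], 0.87)] [ 474.  -255.5   15.5] [[1.1, 0.1], [1.0, 0.2]]
lever_bar scene [([156.0, 234.0], 0.76)] lever_bar top [([474.0, 242.0], 0.7)] [ 610.8 -256.5  267.5] [[-0.4, -0.0], [-0.4, -0.1]]
lever_pivot scene [([169.0, 302.0], 0.74)] lever_pivot top [([451.0, 272.0], 0.83)] [ 572.2 -261.2   61.5] [[0.1, 0.0], [0.1, 0.0]]
eyepiece1 scene [([170.0, 305.0], 0.23), ([371.0, 263.0], 0.21)] eyepiece1 top [([442.0, 314.0], 0.66)] [ 477.7 -260.1  -44.8] [[-0.0, -0.0], [-0.0, -0.0]]
jar scene [([190.0, 380.0], 0.85)] jar top [([442.0, 210.0], 0.65), ([339.0, 259.0], 0.49)] [ 727.3 -260.     7.7] [[0.2, 0.0], [0.2, 0.0]]
screwdriver scene [([317.0, 366.0], 0.95)] screwdriver top [] 
parts_tray scene [([315.0, 364.0], 0.57), ([370.0, 260.0], 0.46)] parts_tray top [([229.0, 202.0], 0.93), ([442.0, 312.0], 0.73), ([347.0, 187.0], 0.68)] [740.1 121.8 -40.7] [[65.7, -22.3], [56.5, 7.3]]
```

Two eyepieces show under the yellow (right, upper) door; scene px (311,256) and (318,277), top px (316,268) and (313,293). The orange liner is in the right compartment and the green one in the left. The press is at top px (445,315) with its lever up, and the yellow door looks slightly ajar.

```bash
python3 - <<'E'
from h import *
st()
rel([560,15,260],102)
E
```

```text
t 1.4 tcp [161.0, 552.0, 214.6] xax [0.0, 0.0, -1.0] yax [-0.96, 0.28, -0.0] jawyaw 73.7 F [-0.1, 0.6, -0.5] w 91.5 q [1.08, 0.16, 1.6, -0.0, 1.39, -0.21]
shift m [-0.0454, -0.5334, -0.4038] turn [-0.493, 0.0, 0.0] q6 -0.21 t 1.4
```

```bash
T='[[-0.0454,-0.5334,-0.4038],[-0.493,0,0],0.0919]'; python3 -m pendant '[[[-0.045,-0.533,-0.404],[-0.493,0,0],0.0919],[[-0.045,-0.533,-0.404],[-0.493,0,0],0.0919],[[-0.045,-0.533,-0.404],[-0.493,0,0],0.0919],[[-0.045,-0.533,-0.404],[-0.493,0,0],0.0919],[[-0.045,-0.533,-0.404],[-0.493,0,0],0.0919],[[-0.045,-0.533,-0.404],[-0.493,0,0],0.0919],[[-0.045,-0.533,-0.404],[-0.493,0,0],0.0919],[[-0.045,-0.533,-0.404],[-0.493,0,0],0.0919],[[-0.045,-0.533,-0.404],[-0.493,0,0],0.0919],[[-0.045,-0.533,-0.404],[-0.493,0,0],0.0919]]'
python3 - <<'E'
from h import *
st()
rel([560,15,260],102)
E
```

```text
time: 2.23
tcp_pos: [401.1, 228.3, 242.1]
tcp_rot: [-0.445, 0.55, -0.445, -0.549]
contact_force: [0.7, 1.8, 0.1]
gripper_width: 92.1
t 2.23 tcp [401.1, 228.3, 242.1] xax [0.001, 0.0, -1.0] yax [-0.978, -0.208, -0.001] jawyaw 102.0 F [0.7, 1.8, 0.1] w 92.1 q [0.25, -0.16, 1.86, 0.0, 1.44, -1.53]
shift m [-0.0178, -0.1112, -0.2417] turn [-0.0, 0.0, 0.001] q6 -1.53 t 2.23
```

```bash
python3 -m pendant '[[[-0.018,-0.111,-0.242],[0,0,0],0.06],[[-0.018,-0.111,-0.242],[0,0,0],0.06],[[-0.018,-0.111,-0.242],[0,0,0],0.06],[[-0.018,-0.111,-0.242],[0,0,0],0.06],[[-0.018,-0.111,-0.242],[0,0,0],0.06],[[-0.018,-0.111,-0.242],[0,0,0],0.06],[[-0.018,-0.111,-0.242],[0,0,0],0.06],[[-0.018,-0.111,-0.242],[0,0,0],0.06],[[-0.018,-0.111,-0.242],[0,0,0],0.06]]'
python3 - <<'E'
from h import *
import cv2
st()
c=cam('wrist');im=cams.get_image('wrist');cv2.imwrite('pics/w1.png',im[:,:,::-1])
for n in ['door_right_grip','eyepiece1','liner_todo','case']:
    for d in cams.pinpoint('wrist',n): print(n,np.round(d['point'],1),round(d['p'],2), np.round(atz(c,d['point'],100 if 'door' in n else 10),1))
E
```

```text
time: 2.98
tcp_pos: [559.1, 16.0, 259.4]
tcp_rot: [0.445, -0.549, 0.446, 0.549]
contact_force: [-0.1, 0.7, 0.2]
gripper_width: 60.0
t 2.98 tcp [559.1, 16.0, 259.4] xax [-0.001, 0.001, -1.0] yax [-0.979, -0.206, 0.001] jawyaw 101.9 F [-0.1, 0.7, 0.2] w 60.0 q [-0.19, 0.09, 1.58, 0.0, 1.47, -1.97]
door_right_grip [296.7 251.3] 0.66 [592.7  -4.7 100. ]
door_right_grip [102.4  92.8] 0.44 [ 481.2 -204.4  100. ]
eyepiece1 [ 70.6 182.5] 0.25 [ 592.4 -295.4   10. ]
liner_todo [114.8  96.6] 0.16 [ 481.6 -246.    10. ]
case [444.  231.2] 0.7 [556.7 174.1  10. ]
```

View pics/w1.png

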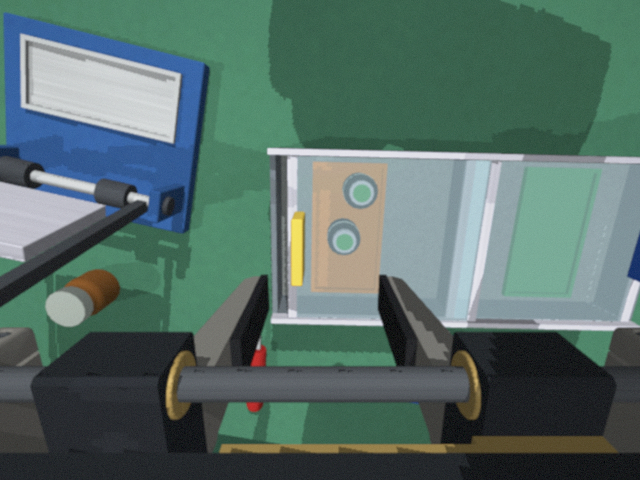

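The wrist view shows exactly two eyepieces, at px (361,190) and (344,237). The yellow fin runs from (298,212) to (297,285), and the near case corners are at (268,150) and (273,326). Now I'll get the case yaw and position from its edges.

```bash
python3 - <<'E'
from h import *
c=cam('wrist')
a,b=atz(c,(270,150),72),atz(c,(630,156),72)
d,e=atz(c,(275,325),72),atz(c,(630,326),72)
for u,v in((a,b),(d,e),(d,a)):
    w=v-u;print(np.round(u,1),np.round(v,1),round(np.degrees(np.arctan2(w[1],w[0])),2),round(np.linalg.norm(w)))
print('fin',np.round(atz(c,(299,211),112),1),np.round(atz(c,(297,285),112),1))
cc=cam('top'),cam('scene')
print(tri([(c,(297,250)),(cc[0],(339.5,262)),(cc[1],(296,263))]))
for p in((361,190),(344,237)):print(np.round(atz(c,p,51),1))
print('top',np.round(atz(cc[0],(316,267),51),1),np.round(atz(cc[0],(314,292.5),51),1))
E
```

```text
[500.4 -50.6  72. ] [428.5 312.9  72. ] 101.18 371
[697.5 -11.1  72. ] [610.1 402.1  72. ] 101.95 422
[697.5 -11.1  72. ] [500.4 -50.6  72. ] -168.68 201
fin [548.3  -8.2 112. ] [623.9   4.4 112. ]
(array([592.17995985,  -4.63839379,  94.50737573]), [[-1.5, -0.9], [-0.7, -0.3], [0.1, -0.1]])
[522.7  53.3  51. ]
[579.9  47.1  51. ]
top [584.9  46.1  51. ] [526.5  50.9  51. ]
```

```bash
python3 - <<'E'
from h import *
rel([590,-3,80],101.5)
E
```

```text
shift m [0.1798, -0.0265, -0.0269] turn [0.01, 0.0, 0.0] q6 -1.97 t 3.23
```

```bash
python3 -m pendant '[[[0.06,-0.026,-0.027],[0.01,0,0],0.06],[[0.06,-0.026,-0.027],[0.01,0,0],0.06],[[0.1,-0.026,-0.027],[0.01,0,0],0.06],[[0.14,-0.026,-0.027],[0.01,0,0],0.06],[[0.18,-0.026,-0.027],[0.01,0,0],0.06],[[0.18,-0.026,-0.027],[0.01,0,0],0.06],[[0.18,-0.026,-0.027],[0.01,0,0],0.0],[[0.18,-0.026,-0.027],[0.01,0,0],0.0],[[0.18,-0.026,-0.027],[0.01,0,0],0.0],[[0.18,-0.026,-0.027],[0.01,0,0],0.0]]'; python3 - <<'E'
from h import *
st()
E
```

```text
time: 4.07
tcp_pos: [592.3, -4.9, 83.1]
tcp_rot: [-0.449, 0.549, -0.447, -0.546]
contact_force: [0.2, 0.1, -0.2]
gripper_width: 35.4
t 4.07 tcp [592.3, -4.9, 83.1] xax [0.005, -0.001, -1.0] yax [-0.98, -0.198, -0.005] jawyaw 101.4 F [0.2, 0.1, -0.2] w 35.4 q [-0.21, 0.33, 1.67, -0.0, 1.14, -1.98]
```

```bash
python3 -m pendant '[[[0,0,0],[0,0,0],0],[[0,0,0],[0,0,0],0],[[0,0,0],[0,0,0],0],[[0,0,0],[0,0,0],0],[[0,0,0.015],[0,0,0],0],[[0,0,0.03],[0,0,0],0],[[0,0,0.05],[0,0,0],0],[[0,0,0.07],[0,0,0],0],[[0,0,0.09],[0,0,0],0],[[0,0,0.11],[0,0,0],0]]'; python3 -m pendant '[[[0,0,0.02],[0,0,0],0],[[0,0,0.035],[0,0,0],0],[[0,0,0.042],[0,0,0],0],[[0,0,0.042],[0,0,0],0],[[0,0,0.042],[0,0,0],0]]'
```

```text
time: 4.9
tcp_pos: [570.0, 104.9, 80.3]
tcp_rot: [-0.449, 0.549, -0.447, -0.546]
contact_force: [10.5, -0.1, -4.8]
gripper_width: 11.7
time: 5.32
tcp_pos: [562.6, 144.9, 80.3]
tcp_rot: [-0.449, 0.549, -0.446, -0.545]
contact_force: [10.7, -2.1, -5.4]
gripper_width: 11.8
```

```bash
python3 -m pendant '[[[0,0,0],[0,0,0],0.05],[[0,0,0],[0,0,0],0.05],[[0,0,0],[0,0,0],0.05],[[-0.04,0,0],[0,0,0],0.05],[[-0.08,0,0],[0,0,0],0.05],[[-0.16,0.025,-0.12],[0,0,0],0.05],[[-0.16,0.025,-0.12],[0,0,0],0.05],[[-0.16,0.025,-0.12],[0,0,0],0.05],[[-0.16,0.025,-0.12],[0,0,0],0.05],[[-0.16,0.025,-0.12],[0,0,0],0.05]]'
cat >> h.py <<'E'
def look(name,*targets):
    c=cam(name);im=cams.get_image(name)
    import cv2,time;f=f"pics/{name}_{int(arm.read_state()['time']*100)}.png";cv2.imwrite(f,im[:,:,::-1]);print(f)
    out={}
    for n in targets:
        out[n]=[(d['point'],d['p'],d['region']) for d in cams.trace(name,n)]
    return c,out,im
def caps(c,im,roi=None):
    """greenish lens centres by colour are left to the network; here bbox centre of regions"""
E
python3 - <<'E'
from h import *
st()
c,o,im=look('wrist','eyepiece1','liner_todo')
ct,ot,_=look('top','eyepiece1','liner_todo')
for cc,oo in((c,o),(ct,ot)):
  for n in oo:
    for p,pr,r in oo[n]:
        ys,xs=np.nonzero(r);print(n,np.round(p,1),round(pr,2),xs.min(),xs.max(),ys.min(),ys.max(),np.round(atz(cc,p,30),1))
E
```

```text
time: 6.15
tcp_pos: [560.7, 18.7, 243.2]
tcp_rot: [-0.449, 0.548, -0.448, -0.544]
contact_force: [0.3, 0.1, 0.3]
gripper_width: 49.7
t 6.15 tcp [560.7, 18.7, 243.2] xax [0.006, -0.002, -1.0] yax [-0.981, -0.194, -0.005] jawyaw 101.2 F [0.3, 0.1, 0.3] w 49.7 q [-0.18, 0.1, 1.61, -0.0, 1.43, -1.95]
pics/wrist_620.png
pics/top_635.png
eyepiece1 [360.5 187.3] 0.96 344 379 171 207 [524.3  53.7  30. ]
eyepiece1 [343.8 236.9] 0.82 326 361 217 255 [584.9  47.5  30. ]
liner_todo [343.5 214.3] 0.76 310 389 158 295 [558.4  41.4  30. ]
eyepiece1 [313.2 292.4] 0.55 304 320 286 301 [527.9  52.8  30. ]
liner_todo [323.5 296. ] 0.67 299 339 282 308 [519.5  29.   30. ]
```

View pics/wrist_620.png

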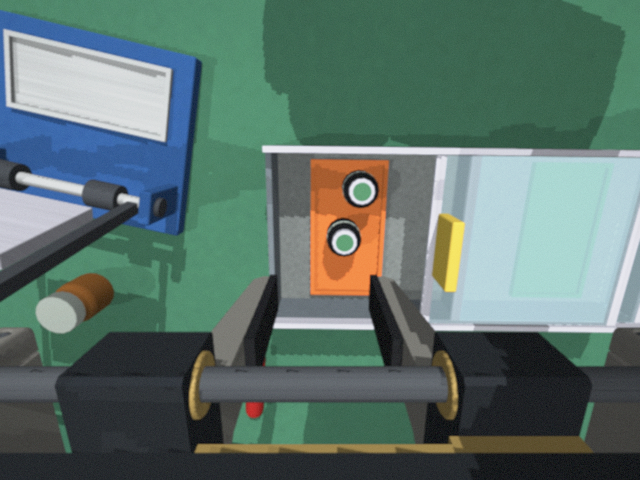

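Both eyepieces stand upright, with lenses at px (362,190) and (344,242). The door is open and the fin clear at (449,252); the bed's corners are in view at (5,30), (171,69), (166,140) and (7,106).

```bash
python3 - <<'E'
from h import *
c=cam('wrist');ct=cam('top');cs=cam('scene')
for w,t in(((362,190),(313.5,292.5)),((344.5,242),(316,267))):
    print('cap',np.round(atz(c,w,51),1),np.round(atz(ct,t,51),1),[np.round(x,1) for x in tri([(c,w),(ct,t)])])
print('bed',[np.round(atz(c,p,25),1).tolist() for p in((5,30),(171,69),(166,140),(7,106))])
cams.get_image('scene')
for n in('eyepiece1',):
    for d in cams.trace('scene',n):print(np.round(d['point'],1),round(d['p'],2),np.round(atz(cs,d['point'],35),1))
x=np.array([.98,.197]);y=np.array([-.197,.98])
E=np.array([590-555,0])
for p in((523,53.5),(583,47)):
    v=np.array(p)-[555,185];print(v@x,v@y)
E
```

```text
cap [520.   57.6  51. ] [526.5  52.   51. ] [array([521.6,  53.3,  72.5]), array([[-2.1,  3.5],
       [-0.6,  1.7]])]
cap [579.5  51.8  51. ] [584.9  46.1  51. ] [array([583. ,  49.2,  47. ]), array([[-3.2,  1.5],
       [-1.4,  1. ]])]
bed [[438.4, -327.0, 25.0], [440.7, -160.9, 25.0], [512.4, -160.7, 25.0], [511.4, -328.6, 25.0]]
[312.1 257.2] 0.83 [528.9  52.1  35. ]
[320.  276.4] 0.57 [589.8  47.2  35. ]
-57.2655 -122.566
0.2539999999999978 -140.756
```

```bash
python3 - <<'E'
from h import *
rel([581,50,150],36)
E
```

```text
shift m [0.0885, -0.0274, 0.0219] turn [1.143, -0.0, -0.002] q6 -1.95 t 6.55
```

```bash
python3 -m pendant '[[[0.088,-0.027,0.022],[1.143,0,0],0.06],[[0.088,-0.027,0.022],[1.143,0,0],0.06],[[0.088,-0.027,0.022],[1.143,0,0],0.06],[[0.088,-0.027,0.022],[1.143,0,0],0.06],[[0.088,-0.027,0.022],[1.143,0,0],0.06],[[0.088,-0.027,0.022],[1.143,0,0],0.06],[[0.088,-0.027,0.022],[1.143,0,0],0.06],[[0.088,-0.027,0.022],[1.143,0,0],0.06],[[0.088,-0.027,0.022],[1.143,0,0],0.06],[[0.088,-0.027,0.022],[1.143,0,0],0.06]]'
cat >> h.py <<'E'
def eyes(name='wrist',z=51,n='eyepiece1'):
    c,o,im=look(name,n)
    import cv2
    for p,pr,r in o[n]:
        g=np.asarray(im).astype(int); ys,xs=np.nonzero(r)
        # greenish lens: g over r inside the region's box
        m=np.zeros(r.shape,bool); m[max(ys.min()-3,0):ys.max()+4,max(xs.min()-3,0):xs.max()+4]=1
        m&=(g[:,:,1]-g[:,:,0]>20)&(g.max(2)-g.min(2)>25)&r
        l=(np.nonzero(m)[1].mean(),np.nonzero(m)[0].mean()) if m.sum()>5 else None
        print('eye',np.round(p,1),round(pr,2),'box',xs.min(),xs.max(),ys.min(),ys.max(),'lens',None if l is None else (np.round(l,1),int(m.sum()),np.round(atz(c,l,z),1)))
    return c,o
E
python3 - <<'E'
from h import *
st();eyes()
E
```

```text
time: 7.38
tcp_pos: [581.1, 49.4, 151.1]
tcp_rot: [0.673, -0.217, 0.673, 0.217]
contact_force: [0.7, -0.0, 0.5]
gripper_width: 59.6
t 7.38 tcp [581.1, 49.4, 151.1] xax [-0.001, 0.0, -1.0] yax [-0.584, 0.811, 0.001] jawyaw 35.8 F [0.7, -0.0, 0.5] w 59.6 q [-0.12, 0.23, 1.64, 0.0, 1.27, -0.75]
pics/wrist_743.png
eye [274.5 194.4] 0.86 box 249 298 170 219 lens (array([269.4, 198.7]), 466, array([526.1,  53. ,  51. ]))
eye [325.9 238.1] 0.61 box 303 347 214 263 lens (array([324.9, 246.2]), 420, array([585.8,  46.8,  51. ]))
```

```bash
python3 -m pendant '[[[0.04,-0.005,0.002],[0,0,0],0.06],[[0.075,-0.005,0.002],[0,0,0],0.06],[[0.105,-0.005,0.002],[0,0,0],0.06],[[0.125,-0.005,0.002],[0,0,0],0.06],[[0.135,-0.005,0.002],[0,0,0],0.06],[[0.135,-0.005,0.002],[0,0,0],0.03],[[0.135,-0.005,0.002],[0,0,0],0.03],[[0.135,-0.005,0.002],[0,0,0],0.03],[[0.135,-0.005,0.002],[0,0,0],0.03],[[0.135,-0.005,0.002],[0,0,0],0.03]]'
python3 -m pendant '[[[0,0,0],[0,0,0],0.03],[[0,0,0],[0,0,0],0.03],[[-0.02,0,0],[0,0,0],0.03],[[-0.06,0,0],[0,0,0],0.03],[[-0.1,0,0],[0,0,0],0.03],[[-0.135,0,0],[0,0,0],0.03],[[-0.15,0,0],[0,0,0],0.03],[[-0.15,0,0],[0,0,0],0.03]]'
python3 - <<'E'
from h import *
st()
E
```

```text
time: 8.32
tcp_pos: [587.6, 45.7, 18.7]
tcp_rot: [0.674, -0.219, 0.671, 0.218]
contact_force: [0.0, 0.3, 3.8]
gripper_width: 39.3
time: 8.98
tcp_pos: [589.1, 45.5, 172.4]
tcp_rot: [0.676, -0.22, 0.669, 0.217]
contact_force: [0.4, -0.3, -0.2]
gripper_width: 39.1
t 8.98 tcp [589.1, 45.5, 172.4] xax [0.01, -0.001, -1.0] yax [-0.587, 0.81, -0.007] jawyaw 35.9 F [0.4, -0.3, -0.2] w 39.1 q [-0.13, 0.22, 1.61, 0.0, 1.3, -0.75]
```

```bash
python3 - <<'E'
from h import *
rel([470,-60,190],91)
rel([440,-255,190],91)
E
```

```text
shift m [-0.0187, -0.0157, -0.1582] turn [-0.961, 0.003, 0.01] q6 -0.75 t 8.98
shift m [-0.0187, -0.1559, -0.297] turn [-0.961, 0.003, 0.01] q6 -0.75 t 8.98
```

```bash
python3 -m pendant '[[[-0.019,-0.016,-0.158],[-0.961,0,0.01],0.03],[[-0.019,-0.016,-0.158],[-0.961,0,0.01],0.03],[[-0.019,-0.016,-0.158],[-0.961,0,0.01],0.03],[[-0.019,-0.016,-0.158],[-0.961,0,0.01],0.03],[[-0.019,-0.156,-0.297],[-0.961,0,0.01],0.03],[[-0.019,-0.156,-0.297],[-0.961,0,0.01],0.03],[[-0.019,-0.156,-0.297],[-0.961,0,0.01],0.03],[[-0.019,-0.156,-0.297],[-0.961,0,0.01],0.03],[[-0.019,-0.156,-0.297],[-0.961,0,0.01],0.03],[[-0.019,-0.156,-0.297],[-0.961,0,0.01],0.03]]'
python3 -m pendant '[[[0,0,0],[0,0,0],0.03],[[0,0,0],[0,0,0],0.03]]'
python3 - <<'E'
from h import *
st()
c,o,im=look('wrist')
for n in('bed','press','lever_pivot','lever_bar'):
    for d in cams.pinpoint('wrist',n): print(n,np.round(d['point'],1),round(d['p'],2),np.round(atz(c,d['point'],{'bed':20,'press':0,'lever_pivot':68.5,'lever_bar':266}[n]),1))
E
```

```text
time: 9.82
tcp_pos: [434.9, -258.9, 184.0]
tcp_rot: [0.495, -0.5, 0.498, 0.507]
contact_force: [1.0, 0.1, -0.6]
gripper_width: 39.1
time: 9.98
tcp_pos: [436.2, -253.9, 184.1]
tcp_rot: [0.495, -0.499, 0.497, 0.508]
contact_force: [-0.0, 1.3, -0.9]
gripper_width: 39.4
t 9.98 tcp [436.2, -253.9, 184.1] xax [-0.01, 0.007, -1.0] yax [-1.0, -0.015, 0.01] jawyaw 90.9 F [-0.0, 1.3, -0.9] w 39.4 q [-0.77, 0.01, 1.82, -0.0, 1.33, -2.35]
pics/wrist_1003.png
press [318.2 259.4] 0.67 [ 480.4 -257.4    0. ]
lever_pivot [319.7 373.6] 0.62 [ 576.3 -254.2   68.5]
```

View pics/wrist_1003.png

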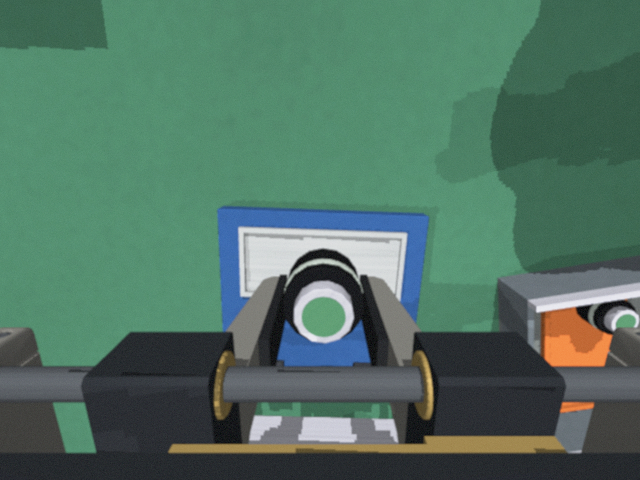

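The held eyepiece is upright in the jaws. Press base front corners are at (219,207) and (427,214); the bed lip's outer front corners at (238,227) and (409,232).

```bash
python3 - <<'E'
from h import *
c=cam('wrist');t=cam('top')
for p,z in(((219,208),20),((427,214.5),20),((238,227),25),((409,232),25),((403,297),25)): print(np.round(atz(c,p,z),1))
for p,z in(((399,338.5),20),((492,338.5),20),((410,331),25),((483,329),25),((410,298),25),((482,296),25)): print('top',np.round(atz(t,p,z),1))
E
```

```text
[ 422.7 -357.6   20. ]
[ 425.4 -147.3   20. ]
[ 440.8 -338.2   25. ]
[ 442.8 -165.3   25. ]
[ 514.5 -165.5   25. ]
top [ 421.8 -144.8   20. ]
top [ 421.1 -359.1   20. ]
top [ 438.8 -169.8   25. ]
top [ 442.8 -338.    25. ]
top [ 514.4 -172.1   25. ]
top [ 518.4 -339.6   25. ]
```

```bash
python3 - <<'E'
from h import *
rel([478,-292,31],90)
E
```

```text
shift m [0.1539, -0.0414, -0.0403] turn [0.019, 0.005, -0.009] q6 -2.35 t 10.23
```

```bash
python3 -m pendant '[[[0.03,-0.041,-0.04],[0.019,0.005,-0.009],0.03],[[0.06,-0.041,-0.04],[0.019,0.005,-0.009],0.03],[[0.09,-0.041,-0.04],[0.019,0.005,-0.009],0.03],[[0.12,-0.041,-0.04],[0.019,0.005,-0.009],0.03],[[0.14,-0.041,-0.04],[0.019,0.005,-0.009],0.03],[[0.15,-0.041,-0.04],[0.019,0.005,-0.009],0.03],[[0.15,-0.041,-0.04],[0.019,0.005,-0.009],0.03],[[0.15,-0.041,-0.04],[0.019,0.005,-0.009],0.03]]'
python3 - <<'E'
from h import *
st();rel([478,-292,29.5],90)
E
```

```text
time: 10.9
tcp_pos: [477.9, -293.2, 35.8]
tcp_rot: [0.5, -0.5, 0.5, 0.499]
contact_force: [1.1, 0.0, -1.1]
gripper_width: 39.0
t 10.9 tcp [477.9, -293.2, 35.8] xax [0.001, -0.001, -1.0] yax [-1.0, 0.001, -0.001] jawyaw 89.9 F [1.1, 0.0, -1.1] w 39.0 q [-0.77, 0.33, 1.78, -0.0, 1.04, -2.34]
shift m [0.0063, -0.0001, 0.0012] turn [-0.001, -0.001, 0.001] q6 -2.34 t 10.9
```

```bash
python3 -m pendant '[[[0.003,0,0.001],[0,0,0],0.03],[[0.006,0,0.001],[0,0,0],0.03],[[0.006,0,0.001],[0,0,0],0.03],[[0.006,0,0.001],[0,0,0],0.03]]'
```

```text
time: 11.23
tcp_pos: [477.7, -292.6, 29.9]
tcp_rot: [0.5, -0.5, 0.5, 0.499]
contact_force: [-0.0, 0.1, -0.9]
gripper_width: 39.5
```

```bash
python3 -m pendant '[[[0.002,0,0],[0,0,0],0.03],[[0.002,0,0],[0,0,0],0.03],[[0.002,0,0],[0,0,0],0.05],[[0.002,0,0],[0,0,0],0.05],[[0.002,0,0],[0,0,0],0.055],[[-0.03,0,0],[0,0,0],0.055],[[-0.07,0,0],[0,0,0],0.055],[[-0.11,0,0],[0,0,0],0.055],[[-0.15,-0.03,0.04],[0,0,0],0.055],[[-0.15,0.04,0.04],[0,0,0],0.055]]'
python3 - <<'E'
from h import *
st();rel([526,52.5,150],131)
E
```

```text
time: 12.07
tcp_pos: [465.5, -257.4, 180.1]
tcp_rot: [-0.501, 0.505, -0.498, -0.496]
contact_force: [-0.8, -1.5, 1.3]
gripper_width: 55.2
t 12.07 tcp [465.5, -257.4, 180.1] xax [0.012, -0.006, -1.0] yax [-1.0, -0.003, -0.012] jawyaw 90.2 F [-0.8, -1.5, 1.3] w 55.2 q [-0.73, 0.06, 1.77, 0.0, 1.3, -2.31]
shift m [0.0289, -0.0611, 0.3099] turn [-0.712, -0.01, 0.009] q6 -2.31 t 12.07
```

```bash
python3 -m pendant '[[[0.0,-0.02,0.3],[-0.712,0,0],0.055],[[0.0,-0.02,0.3],[-0.712,0,0],0.055],[[0.0,-0.02,0.3],[-0.712,0,0],0.055],[[0.0,-0.02,0.3],[-0.712,0,0],0.055],[[0.03,-0.088,0.305],[-0.712,0,0],0.055],[[0.03,-0.088,0.305],[-0.712,0,0],0.055],[[0.03,-0.088,0.305],[-0.712,0,0],0.055],[[0.03,-0.088,0.305],[-0.712,0,0],0.055],[[0.03,-0.088,0.305],[-0.712,0,0],0.055],[[0.03,-0.088,0.305],[-0.712,0,0],0.055]]'
python3 -m pendant '[[[0,0,0],[0,0,0],0.055],[[0,0,0],[0,0,0],0.055]]'
python3 - <<'E'
from h import *
st();eyes()
for d in cams.trace('wrist','liner_todo'):
    ys,xs=np.nonzero(d['region']);print(round(d['p'],2),xs.min(),xs.max(),ys.min(),ys.max())
E
```

```text
time: 12.9
tcp_pos: [545.7, 49.4, 143.4]
tcp_rot: [0.293, -0.643, 0.294, 0.643]
contact_force: [-0.3, -0.3, -0.3]
gripper_width: 54.8
time: 13.07
tcp_pos: [545.7, 46.8, 144.5]
tcp_rot: [-0.295, 0.643, -0.296, -0.642]
contact_force: [0.2, -0.8, 0.2]
gripper_width: 55.0
t 13.07 tcp [545.7, 46.8, 144.5] xax [0.001, -0.001, -1.0] yax [-0.759, -0.651, 0.0] jawyaw 130.6 F [0.2, -0.8, 0.2] w 55.0 q [-0.13, 0.15, 1.75, -0.0, 1.24, -2.41]
pics/wrist_1311.png
eye [348.3 217.5] 0.93 box 325 372 194 243 lens (array([349.7, 224.6]), 466, array([520.8,  52.7,  51. ]))
eye [87.2 55.1] 0.47 box 0 207 0 153 lens (array([91.3, 54.9]), 15234, array([ 548.1, -167.1,   51. ]))
0.83 230 392 158 349
```

```bash
python3 - <<'E'
from h import *
st();eyes();eyes('top')
rel([523,53,100],131)
E
```

```text
t 13.22 tcp [545.9, 46.8, 144.7] xax [0.001, -0.001, -1.0] yax [-0.759, -0.651, -0.0] jawyaw 130.6 F [0.7, 1.0, -0.0] w 55.4 q [-0.13, 0.15, 1.75, -0.0, 1.24, -2.41]
pics/wrist_1326.png
eye [345.7 216.8] 0.74 box 325 372 193 243 lens (array([349.9, 224.4]), 468, array([520.8,  52.7,  51. ]))
pics/top_1336.png
eye [318.  294.7] 0.62 box 312 321 294 303 lens (array([315.1, 296.8]), 8, array([516.9,  48.4,  51. ]))
shift m [0.0445, 0.0137, 0.0192] turn [-0.006, -0.001, 0.0] q6 -2.41 t 13.42
```

```bash
python3 -m pendant '[[[0.03,0.014,0.019],[0,0,0],0.055],[[0.044,0.014,0.019],[0,0,0],0.055],[[0.044,0.014,0.019],[0,0,0],0.055],[[0.044,0.014,0.019],[0,0,0],0.055],[[0.044,0.014,0.019],[0,0,0],0.055]]'
python3 - <<'E'
from h import *
st();eyes();rel([522,53,19],131)
E
```

```text
time: 13.83
tcp_pos: [524.5, 52.8, 101.8]
tcp_rot: [-0.295, 0.644, -0.295, -0.641]
contact_force: [-0.5, -0.6, 0.8]
gripper_width: 54.8
t 13.83 tcp [524.5, 52.8, 101.8] xax [0.003, -0.001, -1.0] yax [-0.758, -0.652, -0.002] jawyaw 130.7 F [-0.5, -0.6, 0.8] w 54.8 q [-0.13, 0.15, 1.84, -0.0, 1.15, -2.41]
pics/wrist_1388.png
eye [327.2 245.3] 0.74 box 301 355 216 276 lens (array([327.5, 255.9]), 617, array([520.8,  52.8,  51. ]))
shift m [0.0831, 0.0021, 0.0022] turn [-0.006, -0.003, 0.002] q6 -2.41 t 13.93
```

```bash
ls -t pics | head -1
```

```text
wrist_1388.png
```

```bash
python3 -m pendant '[[[0,0.002,0.002],[0.1,0,0],0.05],[[0,0.002,0.002],[0.2,0,0],0.05],[[0.02,0.002,0.002],[0.255,0,0],0.05],[[0.045,0.002,0.002],[0.255,0,0],0.05],[[0.065,0.002,0.002],[0.255,0,0],0.05],[[0.075,0.002,0.002],[0.255,0,0],0.05],[[0.084,0.002,0.002],[0.255,0,0],0.05],[[0.084,0.002,0.002],[0.255,0,0],0.05]]'
python3 - <<'E'
from h import *
st()
E
```

```text
time: 14.6
tcp_pos: [519.8, 53.3, 15.4]
tcp_rot: [0.374, -0.6, 0.375, 0.6]
contact_force: [-0.5, 0.9, 0.1]
gripper_width: 49.9
t 14.6 tcp [519.8, 53.3, 15.4] xax [-0.001, -0.0, -1.0] yax [-0.898, -0.44, 0.001] jawyaw 116.1 F [-0.5, 0.9, 0.1] w 49.9 q [-0.13, 0.28, 1.89, -0.0, 0.97, -2.15]
```

```bash
python3 -m pendant '[[[-0.001,0,0],[0,0,0],0.03],[[-0.001,0,0],[0,0,0],0.03],[[-0.001,0,0],[0,0,0],0.03],[[-0.001,0,0],[0,0,0],0.03],[[-0.001,0,0],[0,0,0],0.03]]'; python3 -m pendant '[[[-0.02,0,0],[0,0,0],0.03],[[-0.06,0,0],[0,0,0],0.03],[[-0.1,0,0],[0,0,0],0.03],[[-0.14,0,0],[0,0,0],0.03],[[-0.17,0,0],[0,0,0],0.03],[[-0.17,0,0],[0,0,0],0.03],[[-0.17,0,0],[0,0,0],0.03],[[-0.17,0,0],[0,0,0],0.03]]'
python3 - <<'E'
from h import *
st();rel([440,-215,190],90);eyes();eyes('top')
E
```

```text
time: 15.02
tcp_pos: [521.5, 53.2, 18.7]
tcp_rot: [-0.375, 0.601, -0.374, -0.599]
contact_force: [-0.4, 1.8, 6.4]
gripper_width: 39.5
time: 15.68
tcp_pos: [519.0, 53.6, 185.9]
tcp_rot: [0.374, -0.599, 0.375, 0.6]
contact_force: [-1.4, -0.6, -2.1]
gripper_width: 39.3
t 15.68 tcp [519.0, 53.6, 185.9] xax [-0.002, -0.0, -1.0] yax [-0.898, -0.44, 0.002] jawyaw 116.1 F [-1.4, -0.6, -2.1] w 39.3 q [-0.13, 0.05, 1.78, -0.0, 1.32, -2.15]
shift m [-0.0039, 0.1891, -0.2065] turn [0.455, 0.0, -0.002] q6 -2.15 t 15.68
pics/wrist_1573.png
eye [322.4 297.6] 0.85 box 285 364 250 343 lens (array([323. , 318.3]), 1371, array([601.3,  93.3,  51. ]))
eye [ 3.  11.2] 0.62 box 0 9 0 31 lens None
pics/top_1583.png
eye [465.5 310.2] 0.73 box 455 473 306 320 lens (array([467.1, 313.7]), 48, array([ 477.4, -296.1,   51. ]))
```

```bash
python3 -m pendant '[[[-0.004,0.189,-0.206],[0.455,0,0],0.03],[[-0.004,0.189,-0.206],[0.455,0,0],0.03],[[-0.004,0.189,-0.206],[0.455,0,0],0.03],[[-0.004,0.189,-0.206],[0.455,0,0],0.03],[[-0.004,0.189,-0.206],[0.455,0,0],0.03],[[-0.004,0.189,-0.206],[0.455,0,0],0.03],[[-0.004,0.189,-0.206],[0.455,0,0],0.03],[[-0.004,0.189,-0.206],[0.455,0,0],0.03],[[-0.004,0.189,-0.206],[0.455,0,0],0.03],[[-0.004,0.189,-0.206],[0.455,0,0],0.03]]'
python3 -m pendant '[[[0,0,0],[0,0,0],0.03],[[0,0,0],[0,0,0],0.03]]'
python3 - <<'E'
from h import *
st();eyes(z=62);rel([478,-212,36],90)
E
```

```text
time: 16.72
tcp_pos: [440.6, -213.9, 190.5]
tcp_rot: [0.5, -0.5, 0.5, 0.5]
contact_force: [-1.0, 0.4, -0.8]
gripper_width: 39.6
time: 16.88
tcp_pos: [441.1, -213.4, 191.1]
tcp_rot: [-0.499, 0.501, -0.499, -0.501]
contact_force: [-0.1, -0.7, -1.7]
gripper_width: 39.3
t 16.88 tcp [441.1, -213.4, 191.1] xax [0.0, 0.0, -1.0] yax [-1.0, -0.002, -0.0] jawyaw 90.1 F [-0.1, -0.7, -1.7] w 39.3 q [-0.7, -0.05, 1.86, 0.0, 1.33, -2.27]
pics/wrist_1693.png
eye [323.2 298.8] 0.84 box 284 364 250 343 lens (array([323. , 318.3]), 1364, array([ 529.8, -213.3,   62. ]))
eye [244.9 258. ] 0.69 box 222 267 237 281 lens (array([238.7, 267.4]), 324, array([ 476.5, -293. ,   62. ]))
eye [290.6 262.5] 0.27 box 182 389 200 443 lens (array([276.1, 263.8]), 10026, array([ 472.7, -257.6,   62. ]))
shift m [0.1553, -0.0368, 0.0017] turn [0.002, -0.0, 0.0] q6 -2.27 t 16.98
```

```bash
python3 -m pendant '[[[0.03,-0.037,0.001],[0,0,0],0.03],[[0.06,-0.037,0.001],[0,0,0],0.03],[[0.09,-0.037,0.001],[0,0,0],0.03],[[0.12,-0.037,0.001],[0,0,0],0.03],[[0.145,-0.037,0.001],[0,0,0],0.03],[[0.155,-0.037,0.001],[0,0,0],0.03],[[0.159,-0.037,0.001],[0,0,0],0.03],[[0.162,-0.037,0.001],[0,0,0],0.03],[[0.162,-0.037,0.001],[0,0,0],0.03],[[0.162,-0.037,0.001],[0,0,0],0.03]]'
python3 - <<'E'
from h import *
st()
E
```

```text
time: 17.82
tcp_pos: [479.2, -214.6, 31.1]
tcp_rot: [-0.5, 0.501, -0.5, -0.499]
contact_force: [-0.1, 0.2, -1.4]
gripper_width: 39.7
t 17.82 tcp [479.2, -214.6, 31.1] xax [0.003, -0.003, -1.0] yax [-1.0, -0.0, -0.003] jawyaw 90.0 F [-0.1, 0.2, -1.4] w 39.7 q [-0.65, 0.25, 1.88, -0.0, 1.0, -2.22]
```

```bash
python3 -m pendant '[[[0.003,0,0],[0,0,0],0.03],[[0.003,0,0],[0,0,0],0.03],[[0.003,0,0],[0,0,0],0.05],[[0.003,0,0],[0,0,0],0.05],[[0.003,0,0],[0,0,0],0.055],[[-0.03,0,0],[0,0,0],0.055],[[-0.07,0,0],[0,0,0],0.055],[[-0.11,0,0],[0,0,0],0.055],[[-0.15,0.0,0],[0,0,0],0.055],[[-0.18,0.04,-0.04],[0,0,0],0.055]]'
python3 -m pendant '[[[0,0.06,0],[0,0,0],0],[[0,0.06,0],[0,0,0],0],[[0,0.06,0],[0,0,0],0],[[0,0.06,0],[0,0,0],0]]'
python3 - <<'E'
from h import *
st();eyes(z=62)
c,o,im=look('scene');import cv2
cv2.imwrite('pics/s2.png',cv2.resize(im[200:370,60:260,::-1],None,fx=3,fy=3))
print(cams.pinpoint('scene','lever_bar')[:1]);d=cams.pinpoint('top','lever_bar')
E
```

```text
time: 18.65
tcp_pos: [456.0, -238.6, 204.9]
tcp_rot: [-0.5, 0.505, -0.498, -0.498]
contact_force: [0.2, -1.7, 0.5]
gripper_width: 55.3
time: 18.98
tcp_pos: [391.5, -240.0, 199.2]
tcp_rot: [0.5, -0.5, 0.5, 0.499]
contact_force: [1.1, 0.2, 0.4]
gripper_width: 30.3
t 18.98 tcp [391.5, -240.0, 199.2] xax [0.001, -0.001, -1.0] yax [-1.0, 0.001, -0.001] jawyaw 89.9 F [1.1, 0.2, 0.4] w 30.3 q [-0.81, -0.14, 1.93, 0.0, 1.35, -2.38]
pics/wrist_1903.png
eye [339.6 300.5] 0.78 box 329 352 279 324 lens (array([345.8, 313.7]), 194, array([ 479.7, -217.3,   62. ]))
eye [263.4 286.4] 0.62 box 255 270 279 301 lens None
pics/scene_1913.png
[{'point': [154.8, 232.4], 'p': 0.98}]
```

View pics/s2.png

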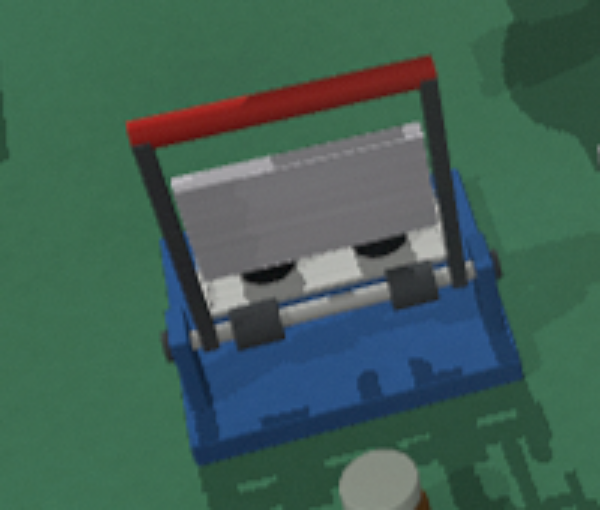

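Both eyepieces stand in the bed (black bodies at crop px (270,270) and (383,242)) and the lever is up with its bar at scene (154,233). Next I'll hover over the bar with the jaws along x.

```bash
python3 - <<'E'
from h import *
cs,ct=cam('scene'),cam('top')
d=[(ct,cams.pinpoint('top','lever_bar')[0]['point']),(cs,(154,232.7))]
print(tri(d)); rel([500,-252,330],0);rel([608,-252,330],0)
E
```

```text
(array([ 613.50553947, -258.95439466,  272.70928179]), [[-0.4, -0.1], [-0.4, -0.0]])
shift m [-0.1313, -0.1076, -0.0126] turn [-1.57, -0.0, -0.0] q6 -2.38 t 19.28
shift m [-0.1313, -0.2156, -0.0127] turn [-1.57, -0.0, -0.0] q6 -2.38 t 19.28
```

```bash
python3 -m pendant '[[[-0.131,0,-0.013],[1.571,0,0],0.06],[[-0.131,0,-0.013],[1.571,0,0],0.06],[[-0.131,0,-0.013],[1.571,0,0],0.06],[[-0.131,-0.108,-0.013],[1.571,0,0],0.06],[[-0.131,-0.108,-0.013],[1.571,0,0],0.06],[[-0.131,-0.108,-0.013],[1.571,0,0],0.06],[[-0.131,-0.216,-0.013],[1.571,0,0],0.06],[[-0.131,-0.216,-0.013],[1.571,0,0],0.06],[[-0.131,-0.216,-0.013],[1.571,0,0],0.06],[[-0.131,-0.216,-0.013],[1.571,0,0],0.06]]'
python3 - <<'E'
from h import *
st();rel([608,-252,330],0)
E
```

```text
time: 20.12
tcp_pos: [611.6, -251.3, 326.7]
tcp_rot: [0.698, -0.112, 0.698, 0.114]
contact_force: [-0.0, -0.4, -0.6]
gripper_width: 60.3
t 20.12 tcp [611.6, -251.3, 326.7] xax [-0.001, 0.002, -1.0] yax [-0.316, 0.949, 0.002] jawyaw 18.4 F [-0.0, -0.4, -0.6] w 60.3 q [-0.57, 0.34, 1.16, 0.0, 1.64, -0.89]
shift m [-0.0033, 0.0005, -0.0036] turn [0.322, -0.001, -0.002] q6 -0.89 t 20.12
```

```bash
python3 -m pendant '[[[0,0.0,-0.003],[0.322,0,0],0.06],[[0,0.0,-0.003],[0.322,0,0],0.06],[[0,0.0,-0.003],[0.322,0,0],0.06],[[0,0.0,-0.003],[0.322,0,0],0.06],[[0,0.0,-0.003],[0.322,0,0],0.06]]'
python3 - <<'E'
from h import *
st();c,o,im=look('wrist','lever_bar')
for p,pr,r in o['lever_bar']:
    ys,xs=np.nonzero(r);print(np.round(p,1),round(pr,2),xs.min(),xs.max(),ys.min(),ys.max(),np.round(atz(c,p,270),1))
E
```

```text
time: 20.53
tcp_pos: [605.3, -253.3, 329.5]
tcp_rot: [0.707, -0.002, 0.707, 0.002]
contact_force: [-0.3, 0.0, -0.4]
gripper_width: 60.0
t 20.53 tcp [605.3, -253.3, 329.5] xax [-0.0, -0.0, -1.0] yax [-0.005, 1.0, -0.0] jawyaw 0.3 F [-0.3, 0.0, -0.4] w 60.0 q [-0.58, 0.33, 1.17, -0.0, 1.64, -0.59]
pics/wrist_2058.png
[319.9 234.5] 0.86 296 345 135 365 [ 603.9 -236.8  270. ]
[284.8 202.4] 0.16 191 345 120 365 [ 579.8 -214.1  270. ]
```

```bash
ls -t pics|head -1
```

```text
wrist_2058.png
```

View pics/wrist_2058.png

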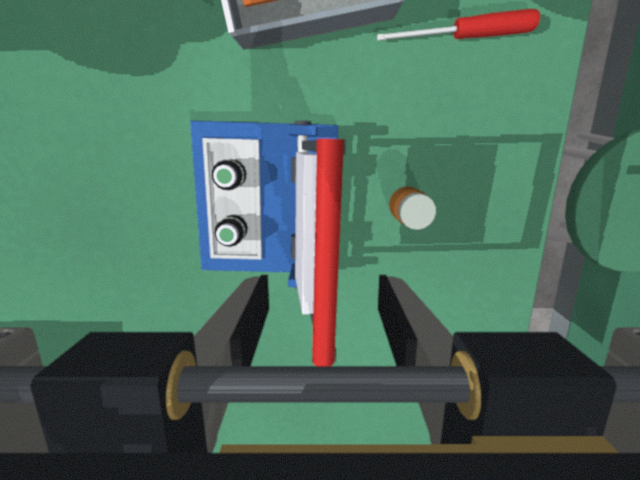

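```bash
python3 - <<'E'
from h import *
c=cam('wrist')
for p,z in (((331,140),266),((323,366),266),((192,122),20),((202,270),20),((228,175),62),((228,233),62)):print(p,np.round(atz(c,p,z),1))
E
```

```text
(331, 140) [ 611. -173.  266.]
(323, 366) [ 606.5 -348.   266. ]
(192, 122) [ 429.6 -148.    20. ]
(202, 270) [ 423.  -360.3   20. ]
(228, 175) [ 484.5 -214.3   62. ]
(228, 233) [ 478.9 -291.    62. ]
```

Both eyepieces are inside the bed at (228,175) and (228,233), and the bar runs (331,140) to (323,366), so the press yaw is about -1.5°. Descend on the bar and grip.

```bash
python3 -m pendant '[[[0.03,-0.003,0.003],[0.03,0,0],0.06],[[0.06,-0.003,0.003],[0.03,0,0],0.06],[[0.084,-0.003,0.003],[0.03,0,0],0.06],[[0.084,-0.003,0.003],[0.03,0,0],0.06],[[0.084,-0.003,0.003],[0.03,0,0],0.0],[[0.084,-0.003,0.003],[0.03,0,0],0.0],[[0.084,-0.003,0.003],[0.03,0,0],0.0],[[0.084,-0.003,0.003],[0.03,0,0],0.0],[[0.084,-0.003,0.003],[0.03,0,0],0.0],[[0.084,-0.003,0.003],[0.03,0,0],0.0]]'
python3 -m pendant '[[[0,0,0],[0,0,0],0],[[0,0,0],[0,0,0],0]]'
python3 - <<'E'
from h import *
st()
for q in np.arange(0,1.76,.1): print(round(q,2),np.round([200*(np.cos(-.15)-np.cos(q-.15)),-200*(np.sin(q-.15)-np.sin(-.15))],1).tolist(),end=' ')
q=1.74;print([200*(np.cos(-.15)-np.cos(q-.15)),-200*(np.sin(q-.15)-np.sin(-.15))])
E
```

```text
time: 21.47
tcp_pos: [608.3, -256.9, 247.1]
tcp_rot: [0.708, 0.009, 0.706, -0.01]
contact_force: [-0.3, 0.0, -0.6]
gripper_width: 22.1
time: 21.63
tcp_pos: [607.8, -256.7, 246.8]
tcp_rot: [0.707, 0.009, 0.707, -0.01]
contact_force: [-1.9, -0.2, 3.0]
gripper_width: 17.0
t 21.63 tcp [607.8, -256.7, 246.8] xax [0.0, -0.001, -1.0] yax [0.028, 1.0, -0.001] jawyaw -1.6 F [-1.9, -0.2, 3.0] w 17.0 q [-0.58, 0.36, 1.3, -0.0, 1.49, -0.55]
0.0 [0.0, -0.0] 0.1 [-2.0, -19.9] 0.2 [-2.0, -39.9] 0.3 [0.0, -59.8] 0.4 [4.0, -79.4] 0.5 [9.9, -98.5] 0.6 [17.7, -116.9] 0.7 [27.2, -134.4] 0.8 [38.5, -150.9] 0.9 [51.4, -166.2] 1.0 [65.8, -180.1] 1.1 [81.4, -192.6] 1.2 [98.2, -203.4] 1.3 [116.1, -212.4] 1.4 [134.7, -219.7] 1.5 [154.0, -225.0] 1.6 [173.7, -228.4] 1.7 [193.6, -229.8] [np.float64(201.59471416754698), np.float64(-229.85074952157802)]
```

```bash
python3 -m pendant '[[[-0.002,0,-0.02],[0,0,0],0],[[-0.002,0,-0.04],[0,0,0],0],[[0,0,-0.06],[0,0,0],0],[[0.004,0,-0.079],[0,0,0],0],[[0.010,0,-0.0985],[0,0,0],0],[[0.0177,0,-0.117],[0,0,0],0],[[0.027,0,-0.134],[0,0,0],0],[[0.0385,0,-0.151],[0,0,0],0],[[0.0514,0,-0.166],[0,0,0],0],[[0.0514,0,-0.166],[0,0,0],0]]'
python3 -m pendant '[[[0,0,0],[0,0,0],0],[[0,0,0],[0,0,0],0]]'
python3 - <<'E'
from h import *
st()
E
```

```text
time: 22.47
tcp_pos: [440.9, -252.4, 194.0]
tcp_rot: [0.707, 0.009, 0.707, -0.011]
contact_force: [2.4, -0.4, 4.5]
gripper_width: 17.4
time: 22.63
tcp_pos: [442.9, -252.4, 195.9]
tcp_rot: [0.708, 0.009, 0.706, -0.01]
contact_force: [0.5, -0.2, 4.6]
gripper_width: 17.0
t 22.63 tcp [442.9, -252.4, 195.9] xax [0.002, -0.002, -1.0] yax [0.028, 1.0, -0.002] jawyaw -1.6 F [0.5, -0.2, 4.6] w 17.0 q [-0.76, 0.0, 1.8, -0.0, 1.34, -0.73]
```

```bash
python3 -m pendant '[[[0.0144,0,-0.014],[0,0,0],0],[[0.030,0,-0.0264],[0,0,0],0],[[0.0468,0,-0.0372],[0,0,0],0],[[0.0647,0,-0.0462],[0,0,0],0],[[0.074,0,-0.050],[0,0,0],0],[[0.0833,0,-0.0535],[0,0,0],0],[[0.093,0,-0.0563],[0,0,0],0],[[0.1026,0,-0.0588],[0,0,0],0],[[0.1125,0,-0.0607],[0,0,0],0],[[0.1223,0,-0.0622],[0,0,0],0]]'
python3 - <<'E'
from h import *
st()
E
```

```text
time: 23.47
tcp_pos: [379.9, -251.0, 72.7]
tcp_rot: [0.707, 0.009, 0.708, -0.01]
contact_force: [-5.8, 0.5, 8.4]
gripper_width: 17.2
t 23.47 tcp [379.9, -251.0, 72.7] xax [-0.001, -0.001, -1.0] yax [0.027, 1.0, -0.001] jawyaw -1.5 F [-5.8, 0.5, 8.4] w 17.2 q [-0.85, 0.01, 2.05, -0.0, 1.08, -0.82]
```

```bash
python3 -m pendant '[[[0.006,0,-0.0005],[0,0,0],0],[[0.012,0,-0.001],[0,0,0],0],[[0.018,0,-0.001],[0,0,0],0],[[0.024,0,-0.001],[0,0,0],0],[[0.028,0,-0.001],[0,0,0],0],[[0.03,0,-0.001],[0,0,0],0],[[0.03,0,-0.001],[0,0,0],0],[[0.03,0,-0.001],[0,0,0],0]]'
python3 - <<'E'
from h import *
import cv2
st()
c,o,im=look('scene');cv2.imwrite('pics/s3.png',cv2.resize(im[200:370,60:260,::-1],None,fx=3,fy=3))
E
```

```text
time: 24.13
tcp_pos: [377.5, -250.9, 42.4]
tcp_rot: [0.705, 0.009, 0.709, -0.009]
contact_force: [-11.5, -2.3, 8.7]
gripper_width: 17.2
t 24.13 tcp [377.5, -250.9, 42.4] xax [-0.005, -0.0, -1.0] yax [0.026, 1.0, -0.0] jawyaw -1.5 F [-11.5, -2.3, 8.7] w 17.2 q [-0.85, 0.07, 2.07, -0.0, 1.01, -0.82]
pics/scene_2418.png
```

View pics/s3.png

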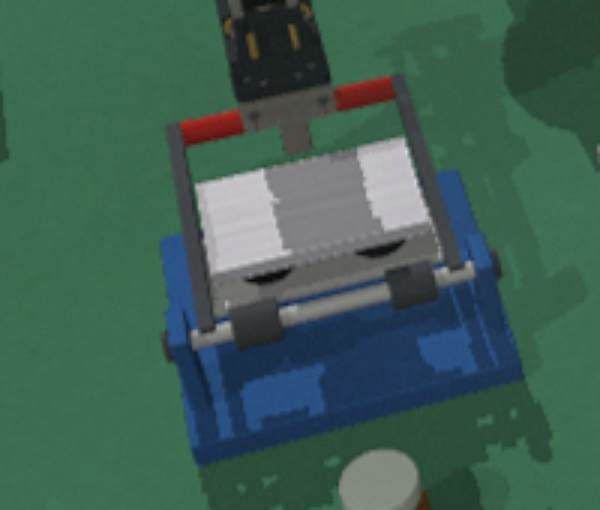

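```bash
python3 - <<'E'
from h import *
c=cam('scene')
a=np.radians(-1.5);ux=np.array([np.cos(a),np.sin(a),0]);uy=np.array([-ux[1],ux[0],0])
P=np.array([578.4,-256.6,68.5])
for q in(0,1.3,1.4,1.5,1.6,1.65,1.721):
    B=P+ux*(-200*np.sin(q-.15))+np.array([0,0,200*np.cos(q-.15)])
    print(q,[(np.round((proj(c,B+uy*s)-[60,200])*3)).tolist() for s in(-75,75)])
E
python3 -m pendant '[[[0.003,0,0],[0,0,0],0],[[0.003,0,0],[0,0,0],0]]'
```

```text
0 [[147.0, 130.0], [416.0, 71.0]]
1.3 [[159.0, 60.0], [380.0, 13.0]]
1.4 [[165.0, 74.0], [382.0, 28.0]]
1.5 [[170.0, 91.0], [385.0, 44.0]]
1.6 [[176.0, 109.0], [388.0, 62.0]]
1.65 [[179.0, 119.0], [390.0, 72.0]]
1.721 [[184.0, 133.0], [393.0, 87.0]]
time: 24.35
tcp_pos: [377.5, -250.9, 39.9]
tcp_rot: [0.705, 0.009, 0.709, -0.009]
contact_force: [-13.7, -0.1, 13.4]
gripper_width: 16.7
```

Bar ends at crop (183,132) and (391,86) match q = 1.72, so the lever is at its stop. Now ease it back up, keeping the grip.

```bash
python3 -m pendant '[[[-0.005,0,0],[0,0,0],0],[[-0.014,0,0.0005],[0,0,0],0],[[-0.024,0,0.0015],[0,0,0],0],[[-0.034,0,0.003],[0,0,0],0],[[-0.0437,0,0.0049],[0,0,0],0],[[-0.0535,0,0.0075],[0,0,0],0],[[-0.063,0,0.0102],[0,0,0],0],[[-0.0725,0,0.0138],[0,0,0],0],[[-0.0816,0,0.0175],[0,0,0],0],[[-0.0816,0,0.0175],[0,0,0],0]]'
python3 - <<'E'
from h import *
import cv2
st()
c,o,im=look('scene');cv2.imwrite('pics/s4.png',cv2.resize(im[200:370,60:260,::-1],None,fx=3,fy=3))
E
```

```text
time: 25.18
tcp_pos: [393.4, -251.3, 122.3]
tcp_rot: [0.703, 0.009, 0.711, -0.009]
contact_force: [-18.3, -1.9, 11.3]
gripper_width: 17.2
t 25.18 tcp [393.4, -251.3, 122.3] xax [-0.01, -0.0, -1.0] yax [0.026, 1.0, -0.0] jawyaw -1.5 F [-18.3, -1.9, 11.3] w 17.2 q [-0.82, -0.02, 1.98, -0.01, 1.19, -0.79]
pics/scene_2523.png
```

View pics/s4.png

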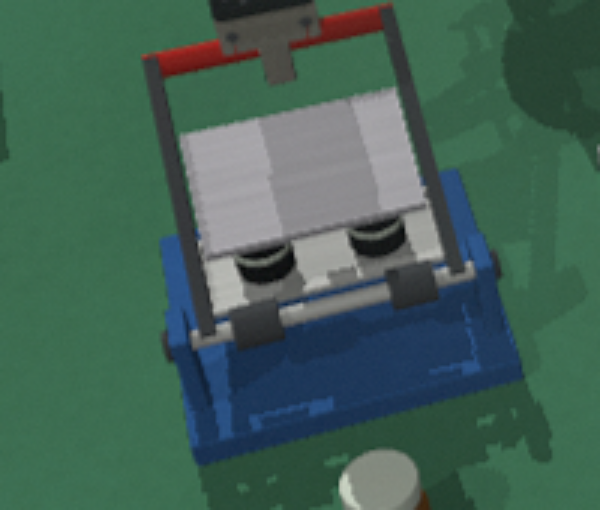

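```bash
python3 -m pendant '[[[-0.009,0,0.003],[0,0,0],0],[[-0.018,0,0.007],[0,0,0],0],[[-0.0265,0,0.012],[0,0,0],0],[[-0.035,0,0.018],[0,0,0],0],[[-0.0425,0,0.024],[0,0,0],0],[[-0.050,0,0.030],[0,0,0],0],[[-0.0575,0,0.037],[0,0,0],0],[[-0.065,0,0.044],[0,0,0],0],[[-0.0715,0,0.0515],[0,0,0],0],[[-0.0776,0,0.0595],[0,0,0],0]]'
python3 - <<'E'
from h import *
st()
E
```

```text
time: 26.07
tcp_pos: [453.2, -252.9, 202.0]
tcp_rot: [0.704, 0.009, 0.71, -0.01]
contact_force: [-18.0, 4.6, 24.7]
gripper_width: 17.1
t 26.07 tcp [453.2, -252.9, 202.0] xax [-0.009, -0.001, -1.0] yax [0.027, 1.0, -0.002] jawyaw -1.5 F [-18.0, 4.6, 24.7] w 17.1 q [-0.74, 0.03, 1.76, -0.01, 1.36, -0.71]
```

```bash
python3 -m pendant '[[[-0.004,0,-0.002],[0,0,0],0],[[-0.010,0,0.005],[0,0,0],0],[[-0.0155,0,0.0135],[0,0,0],0],[[-0.0205,0,0.022],[0,0,0],0],[[-0.025,0,0.031],[0,0,0],0],[[-0.029,0,0.040],[0,0,0],0],[[-0.0325,0,0.0495],[0,0,0],0],[[-0.0355,0,0.0585],[0,0,0],0],[[-0.0385,0,0.0685],[0,0,0],0],[[-0.0385,0,0.0685],[0,0,0],0]]'
python3 - <<'E'
from h import *
st()
E
```

```text
time: 26.9
tcp_pos: [526.0, -254.5, 237.1]
tcp_rot: [0.707, 0.009, 0.707, -0.01]
contact_force: [1.2, -2.0, 0.8]
gripper_width: 17.1
t 26.9 tcp [526.0, -254.5, 237.1] xax [0.001, -0.001, -1.0] yax [0.027, 1.0, -0.001] jawyaw -1.5 F [1.2, -2.0, 0.8] w 17.1 q [-0.66, 0.17, 1.54, -0.0, 1.43, -0.63]
```

```bash
python3 -m pendant '[[[-0.002,0,0.010],[0,0,0],0],[[-0.004,0,0.0195],[0,0,0],0],[[-0.005,0,0.0295],[0,0,0],0],[[-0.006,0,0.0395],[0,0,0],0],[[-0.006,0,0.0495],[0,0,0],0],[[-0.006,0,0.0595],[0,0,0],0],[[-0.005,0,0.0695],[0,0,0],0],[[-0.004,0,0.0795],[0,0,0],0],[[-0.004,0,0.081],[0,0,0],0],[[-0.004,0,0.081],[0,0,0],0]]'
python3 - <<'E'
from h import *
import cv2
st()
c,o,im=look('scene');cv2.imwrite('pics/s5.png',cv2.resize(im[200:370,60:260,::-1],None,fx=3,fy=3))
E
```

```text
time: 27.73
tcp_pos: [605.0, -256.4, 239.8]
tcp_rot: [0.706, 0.01, 0.708, -0.01]
contact_force: [0.3, -2.2, -3.4]
gripper_width: 17.5
t 27.73 tcp [605.0, -256.4, 239.8] xax [-0.002, 0.0, -1.0] yax [0.027, 1.0, 0.0] jawyaw -1.6 F [0.3, -2.2, -3.4] w 17.5 q [-0.58, 0.36, 1.31, -0.0, 1.48, -0.56]
pics/scene_2778.png
```

View pics/s5.png

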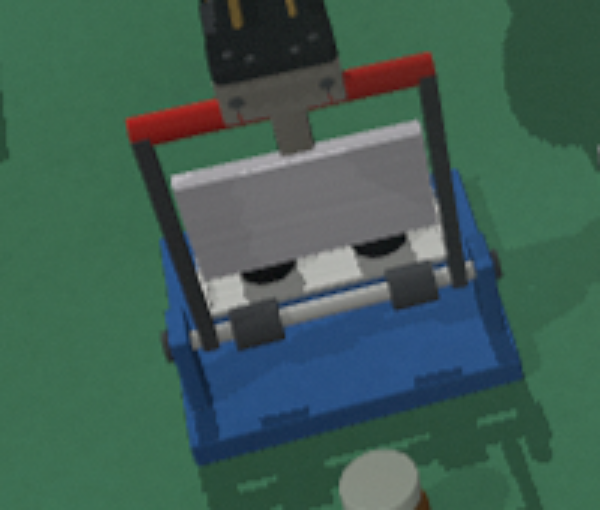

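Bar matches the initial picture (ends (132,130) and (433,66)), so the lever is up. Release, rise and check the caps.

```bash
python3 -m pendant '[[[0,0,0.002],[0,0,0],0],[[0,0,0.002],[0,0,0],0.02],[[0,0,0.002],[0,0,0],0.035],[[0,0,0.002],[0,0,0],0.05],[[0,0,0.002],[0,0,0],0.06],[[-0.03,0,0.002],[0,0,0],0.06],[[-0.06,0,0.002],[0,0,0],0.06],[[-0.09,0,0.002],[0,0,0],0.06],[[-0.09,0,0.002],[0,0,0],0.06],[[-0.09,0,0.002],[0,0,0],0.06]]'
python3 - <<'E'
from h import *
st();eyes(z=57)
rel([563,145,200],101.5)
E
```

```text
time: 28.62
tcp_pos: [608.2, -257.0, 334.3]
tcp_rot: [0.709, 0.008, 0.705, -0.011]
contact_force: [-0.8, 0.4, -1.1]
gripper_width: 60.3
t 28.62 tcp [608.2, -257.0, 334.3] xax [0.005, -0.004, -1.0] yax [0.027, 1.0, -0.003] jawyaw -1.6 F [-0.8, 0.4, -1.1] w 60.3 q [-0.58, 0.33, 1.16, 0.0, 1.64, -0.55]
pics/wrist_2866.png
eye [230.3 227.7] 0.59 box 213 246 213 245 lens (array([225.6, 232.5]), 158, array([ 476.4, -292.8,   57. ]))
shift m [0.1302, 0.3999, -0.0549] turn [1.343, -0.001, 0.0] q6 -0.55 t 28.72
```

```bash
python3 -m pendant '[[[0,0.4,-0.055],[-1.798,0,0],0.06],[[0,0.4,-0.055],[-1.798,0,0],0.06],[[0,0.4,-0.055],[-1.798,0,0],0.06],[[0,0.4,-0.055],[-1.798,0,0],0.06],[[0,0.4,-0.055],[-1.798,0,0],0.06],[[0,0.4,-0.055],[-1.798,0,0],0.06],[[0.13,0.4,-0.055],[-1.798,0,0],0.06],[[0.13,0.4,-0.055],[-1.798,0,0],0.06],[[0.13,0.4,-0.055],[-1.798,0,0],0.06],[[0.13,0.4,-0.055],[-1.798,0,0],0.06]]'
python3 - <<'E'
from h import *
st();rel([563,145,200],101.5)
E
```

```text
time: 29.55
tcp_pos: [564.5, 120.1, 220.1]
tcp_rot: [0.577, -0.407, 0.579, 0.408]
contact_force: [-0.6, 0.3, 0.2]
gripper_width: 59.8
t 29.55 tcp [564.5, 120.1, 220.1] xax [-0.002, -0.001, -1.0] yax [-0.942, 0.335, 0.002] jawyaw 70.4 F [-0.6, 0.3, 0.2] w 59.8 q [0.0, 0.16, 1.58, -0.0, 1.4, -1.23]
shift m [0.0201, 0.0097, 0.023] turn [-0.543, -0.001, -0.002] q6 -1.23 t 29.55
```

```bash
python3 -m pendant '[[[0.02,0.0095,0.023],[-0.543,0,0],0.06],[[0.02,0.0095,0.023],[-0.543,0,0],0.06],[[0.02,0.0095,0.023],[-0.543,0,0],0.06],[[0.02,0.0095,0.023],[-0.543,0,0],0.06],[[0.02,0.0095,0.023],[-0.543,0,0],0.06],[[0.06,0.0095,0.023],[-0.543,0,0],0.06],[[0.1,0.0095,0.023],[-0.543,0,0],0.06],[[0.137,0.0095,0.023],[-0.543,0,0],0.06],[[0.137,0.0095,0.023],[-0.543,0,0],0.06],[[0.137,0.0095,0.023],[-0.543,0,0],0.06]]'
python3 -m pendant '[[[0,0,0],[0,0,0],0],[[0,0,0],[0,0,0],0],[[0,0,0],[0,0,0],0],[[0,0,0],[0,0,0],0],[[0,0,0],[0,0,0],0],[[0,0,0],[0,0,0],0]]'
python3 - <<'E'
from h import *
st()
E
```

```text
time: 30.38
tcp_pos: [562.1, 143.1, 83.2]
tcp_rot: [0.447, -0.544, 0.451, 0.548]
contact_force: [1.2, 0.6, 0.7]
gripper_width: 60.1
time: 30.88
tcp_pos: [565.6, 143.3, 86.9]
tcp_rot: [-0.449, 0.547, -0.449, -0.546]
contact_force: [0.7, 0.3, 0.3]
gripper_width: 22.2
t 30.88 tcp [565.6, 143.3, 86.9] xax [0.002, -0.001, -1.0] yax [-0.981, -0.193, -0.001] jawyaw 101.2 F [0.7, 0.3, 0.3] w 22.2 q [0.04, 0.31, 1.69, -0.0, 1.15, -1.72]
```

```bash
python3 -m pendant '[[[0.004,0,0],[0,0,0],0],[[0.004,0,0],[0,0,0],0],[[0.004,0,0],[0,0,0],0],[[0.004,0,-0.02],[0,0,0],0],[[0.004,0,-0.04],[0,0,0],0],[[0.004,0,-0.06],[0,0,0],0],[[0.004,0,-0.08],[0,0,0],0],[[0.004,0,-0.10],[0,0,0],0],[[0.004,0,-0.12],[0,0,0],0],[[0.004,0,-0.14],[0,0,0],0]]'
python3 -m pendant '[[[0,0,-0.01],[0,0,0],0],[[0,0,-0.018],[0,0,0],0],[[0,0,-0.024],[0,0,0],0],[[0,0,-0.024],[0,0,0],0]]'
python3 - <<'E'
from h import *
st()
E
```

```text
time: 31.72
tcp_pos: [591.0, 5.4, 81.9]
tcp_rot: [0.449, -0.545, 0.45, 0.547]
contact_force: [-4.5, 1.3, 2.0]
gripper_width: 11.8
time: 32.05
tcp_pos: [595.5, -19.2, 81.9]
tcp_rot: [0.448, -0.545, 0.451, 0.546]
contact_force: [-5.1, -3.0, 3.1]
gripper_width: 12.1
t 32.05 tcp [595.5, -19.2, 81.9] xax [-0.003, -0.002, -1.0] yax [-0.981, -0.192, 0.004] jawyaw 101.1 F [-5.1, -3.0, 3.1] w 12.1 q [-0.23, 0.35, 1.65, -0.0, 1.15, -2.0]
```

```bash
for k in 1 2; do python3 -m pendant '[[[0,0,-0.003],[0,0,0],0],[[0,0,-0.003],[0,0,0],0],[[0,0,-0.003],[0,0,0],0]]'; done
```

```text
time: 32.3
tcp_pos: [595.9, -21.2, 81.9]
tcp_rot: [0.448, -0.545, 0.45, 0.547]
contact_force: [-6.3, -2.0, 3.6]
gripper_width: 11.7
time: 32.55
tcp_pos: [596.0, -21.8, 81.9]
tcp_rot: [0.449, -0.544, 0.45, 0.548]
contact_force: [-8.2, 5.3, 5.9]
gripper_width: 12.0
```

```bash
python3 -m pendant '[[[0,0,0],[0,0,0],0.03],[[0,0,0],[0,0,0],0.05],[[0,0,0],[0,0,0],0.07],[[-0.03,0,0],[0,0,0],0.07],[[-0.06,0,0],[0,0,0],0.07],[[-0.1,0,0.05],[0,0,0],0.07],[[-0.1,0,0.20],[0,0,0],0.07],[[-0.1,0,0.20],[0,0,0],0.07],[[-0.1,0,0.20],[0,0,0],0.07],[[-0.1,0,0.20],[0,0,0],0.07]]'
python3 -m pendant '[[[0,0,0.1],[0,0,0],0.07],[[0,0,0.18],[0,0,0],0.07],[[0,0,0.18],[0,0,0],0.07],[[0,0,0.18],[0,0,0],0.07],[[0,0,0.18],[0,0,0],0.07],[[0,0,0.18],[0,0,0],0.07]]'
python3 - <<'E'
from h import *
st();rel([516.5,376,81],101.3)
c,o,im=look('wrist')
for d in cams.pinpoint('wrist','door_left_grip'):print(d['p'],d['point'],atz(c,d['point'],100))
E
```

```text
time: 33.38
tcp_pos: [559.3, 172.9, 182.5]
tcp_rot: [-0.449, 0.547, -0.449, -0.545]
contact_force: [0.7, 0.6, 0.0]
gripper_width: 69.7
time: 33.88
tcp_pos: [523.7, 351.0, 181.7]
tcp_rot: [-0.448, 0.547, -0.448, -0.547]
contact_force: [1.0, 0.2, 0.9]
gripper_width: 70.2
t 33.88 tcp [523.7, 351.0, 181.7] xax [0.001, -0.0, -1.0] yax [-0.98, -0.198, -0.0] jawyaw 101.4 F [1.0, 0.2, 0.9] w 70.2 q [0.4, 0.32, 1.47, -0.0, 1.35, -1.37]
shift m [0.1007, 0.0022, 0.026] turn [0.002, -0.0, 0.0] q6 -1.37 t 33.88
pics/wrist_3393.png
0.94 [352.2, 247.5] [520.04654711 373.25264443 100.        ]
```

```bash
python3 -m pendant '[[[0.03,0.001,0.024],[0,0,0],0.07],[[0.065,0.001,0.024],[0,0,0],0.07],[[0.1,0.001,0.024],[0,0,0],0.07],[[0.1,0.001,0.024],[0,0,0],0.07],[[0.1,0.001,0.024],[0,0,0],0],[[0.1,0.001,0.024],[0,0,0],0],[[0.1,0.001,0.024],[0,0,0],0],[[0.1,0.001,0.024],[0,0,0],0],[[0.1,0.001,0.024],[0,0,0],0],[[0.1,0.001,0.024],[0,0,0],0]]'
python3 -m pendant '[[[0,0,0],[0,0,0],0],[[0,0,0],[0,0,0],0],[[0,0,0],[0,0,0],0],[[0,0,-0.02],[0,0,0],0],[[0,0,-0.04],[0,0,0],0],[[0,0,-0.06],[0,0,0],0],[[0,0,-0.08],[0,0,0],0],[[0,0,-0.10],[0,0,0],0],[[0,0,-0.12],[0,0,0],0],[[0,0,-0.13],[0,0,0],0]]'
python3 -m pendant '[[[0,0,-0.01],[0,0,0],0],[[0,0,-0.02],[0,0,0],0],[[0,0,-0.028],[0,0,0],0],[[0,0,-0.028],[0,0,0],0]]'
```

```text
time: 34.82
tcp_pos: [520.0, 371.5, 83.2]
tcp_rot: [-0.45, 0.547, -0.448, -0.546]
contact_force: [-0.6, 0.4, 0.3]
gripper_width: 32.0
time: 35.65
tcp_pos: [543.3, 242.2, 82.1]
tcp_rot: [0.449, -0.545, 0.45, 0.546]
contact_force: [-7.1, 1.4, 5.3]
gripper_width: 11.9
time: 35.98
tcp_pos: [548.4, 214.7, 82.1]
tcp_rot: [0.448, -0.545, 0.451, 0.546]
contact_force: [-7.4, -3.6, 7.1]
gripper_width: 11.4
```

```bash
python3 -m pendant '[[[0,0,0],[0,0,0],0.03],[[0,0,0],[0,0,0],0.05],[[0,0,0],[0,0,0],0.06],[[-0.035,0,0],[0,0,0],0.06],[[-0.07,0,0],[0,0,0],0.06],[[-0.12,0.08,-0.1],[0,0,0],0.06],[[-0.12,0.188,-0.385],[0.2,0,0],0.06],[[-0.12,0.188,-0.385],[0.2,0,0],0.06],[[-0.12,0.188,-0.385],[0.2,0,0],0.06],[[-0.12,0.188,-0.385],[0.2,0,0],0.06]]'
python3 - <<'E'
from h import *
st();rel([445,-240,180],90)
E
```

```text
time: 36.82
tcp_pos: [492.1, 19.3, 182.4]
tcp_rot: [0.501, -0.5, 0.501, 0.498]
contact_force: [1.0, 0.5, 0.2]
gripper_width: 60.1
t 36.82 tcp [492.1, 19.3, 182.4] xax [0.001, -0.001, -1.0] yax [-1.0, 0.004, -0.001] jawyaw 89.8 F [1.0, 0.5, 0.2] w 60.1 q [-0.21, -0.03, 1.86, -0.0, 1.31, -1.77]
shift m [0.0026, 0.046, -0.2595] turn [-0.004, -0.001, 0.001] q6 -1.77 t 36.82
```

```bash
python3 -m pendant '[[[0,0.046,-0.259],[0,0,0],0.06],[[0,0.046,-0.259],[0,0,0],0.06],[[0,0.046,-0.259],[0,0,0],0.06],[[0,0.046,-0.259],[0,0,0],0.06],[[0,0.046,-0.259],[0,0,0],0.06],[[0,0.046,-0.259],[0,0,0],0.06],[[0,0.046,-0.259],[0,0,0],0.06],[[0,0.046,-0.259],[0,0,0],0.06],[[0,0.046,-0.259],[0,0,0],0.06]]'
python3 - <<'E'
from h import *
st();eyes(z=57);rel([478,-293,100],90)
E
```

```text
time: 37.57
tcp_pos: [445.3, -238.0, 182.0]
tcp_rot: [0.502, -0.498, 0.501, 0.498]
contact_force: [0.0, 0.5, 0.5]
gripper_width: 59.7
t 37.57 tcp [445.3, -238.0, 182.0] xax [0.0, 0.0, -1.0] yax [-1.0, 0.007, -0.0] jawyaw 89.6 F [0.0, 0.5, 0.5] w 59.7 q [-0.73, 0.0, 1.83, 0.0, 1.31, -2.3]
pics/wrist_3761.png
eye [345.2 259. ] 0.59 box 327 368 237 283 lens (array([348. , 267.2]), 330, array([ 478.9, -214.9,   57. ]))
eye [269.6 256.3] 0.55 box 245 289 234 281 lens (array([264.3, 264.7]), 322, array([ 475.9, -292.9,   57. ]))
shift m [0.082, -0.0326, -0.0562] turn [-0.004, 0.0, 0.0] q6 -2.3 t 37.67
```

```bash
python3 -m pendant '[[[0.02,-0.032,-0.055],[0,0,0],0.06],[[0.05,-0.032,-0.055],[0,0,0],0.06],[[0.085,-0.032,-0.055],[0,0,0],0.06],[[0.115,-0.032,-0.055],[0,0,0],0.06],[[0.14,-0.032,-0.055],[0,0,0],0.06],[[0.151,-0.032,-0.055],[0,0,0],0.06],[[0.151,-0.032,-0.055],[0,0,0],0.06],[[0.151,-0.032,-0.055],[0,0,0],0.03],[[0.151,-0.032,-0.055],[0,0,0],0.03],[[0.151,-0.032,-0.055],[0,0,0],0.03]]'
python3 -m pendant '[[[0,0,0],[0,0,0],0.03],[[0,0,0],[0,0,0],0.03],[[0,0,0],[0,0,0],0.03],[[-0.02,0,0],[0,0,0],0.03],[[-0.05,0,0],[0,0,0],0.03],[[-0.09,0,0],[0,0,0],0.03],[[-0.13,0,0],[0,0,0],0.03],[[-0.16,0.03,0.03],[0,0,0],0.03],[[-0.16,0.03,0.1],[0,0,0],0.03],[[-0.16,0.03,0.1],[0,0,0],0.03]]'
python3 - <<'E'
from h import *
st();rel([490,270,190],11.2)
E
```

```text
time: 38.5
tcp_pos: [478.6, -294.4, 33.6]
tcp_rot: [0.501, -0.501, 0.501, 0.497]
contact_force: [-0.3, -0.3, 0.7]
gripper_width: 42.0
time: 39.33
tcp_pos: [447.8, -193.1, 193.9]
tcp_rot: [0.502, -0.5, 0.502, 0.496]
contact_force: [0.0, 0.3, -1.0]
gripper_width: 39.3
t 39.33 tcp [447.8, -193.1, 193.9] xax [0.005, -0.003, -1.0] yax [-1.0, 0.008, -0.005] jawyaw 89.5 F [0.0, 0.3, -1.0] w 39.3 q [-0.66, -0.06, 1.86, 0.0, 1.33, -2.22]
shift m [0.0026, -0.0386, 0.4634] turn [1.367, 0.0, 0.006] q6 -2.22 t 39.33
```

```bash
python3 -m pendant '[[[0,-0.09,0.49],[1.367,0,0],0.03],[[0,-0.09,0.49],[1.367,0,0],0.03],[[0,-0.09,0.49],[1.367,0,0],0.03],[[0,-0.09,0.49],[1.367,0,0],0.03],[[0,-0.09,0.49],[1.367,0,0],0.03],[[0,-0.09,0.49],[1.367,0,0],0.03],[[0,-0.09,0.49],[1.367,0,0],0.03],[[0,-0.09,0.49],[1.367,0,0],0.03],[[0,-0.09,0.49],[1.367,0,0],0.03],[[0,-0.09,0.49],[1.367,0,0],0.03]]'
python3 - <<'E'
from h import *
st();rel([540,270,190],11.2)
E
```

```text
time: 40.17
tcp_pos: [516.3, 165.7, 191.7]
tcp_rot: [0.688, -0.164, 0.687, 0.164]
contact_force: [0.7, -1.0, -0.8]
gripper_width: 39.3
t 40.17 tcp [516.3, 165.7, 191.7] xax [0.002, -0.001, -1.0] yax [-0.451, 0.893, -0.001] jawyaw 26.8 F [0.7, -1.0, -0.8] w 39.3 q [0.09, 0.09, 1.72, -0.0, 1.33, -0.38]
shift m [0.0016, 0.0824, 0.0682] turn [0.272, 0.001, 0.001] q6 -0.38 t 40.17
```

```bash
python3 -m pendant '[[[0,0.127,0.091],[0.272,0,0],0.03],[[0,0.127,0.091],[0.272,0,0],0.03],[[0,0.127,0.091],[0.272,0,0],0.03],[[0,0.127,0.091],[0.272,0,0],0.03],[[0,0.127,0.091],[0.272,0,0],0.03],[[0,0.127,0.091],[0.272,0,0],0.03],[[0,0.127,0.091],[0.272,0,0],0.03]]'
python3 - <<'E'
from h import *
st()
c,o,im=look('wrist','liner_done')
for p,pr,r in o['liner_done']:
    ys,xs=np.nonzero(r);print(np.round(p,1),round(pr,2),xs.min(),xs.max(),ys.min(),ys.max(),np.round(atz(c,p,9),1))
E
```

```text
time: 40.75
tcp_pos: [539.2, 318.1, 191.0]
tcp_rot: [0.704, -0.072, 0.703, 0.071]
contact_force: [-0.8, -0.1, -0.8]
gripper_width: 39.4
t 40.75 tcp [539.2, 318.1, 191.0] xax [0.0, -0.001, -1.0] yax [-0.2, 0.98, -0.001] jawyaw 11.6 F [-0.8, -0.1, -0.8] w 39.4 q [0.34, 0.31, 1.47, -0.0, 1.37, 0.14]
pics/wrist_4079.png
[312.3 223.2] 0.68 233 398 185 270 [529.7 312.    9. ]
```

```bash
cp $(ls -t pics/wrist*|head -1) pics/v.png
```

```text
(no output)
```

View pics/v.png

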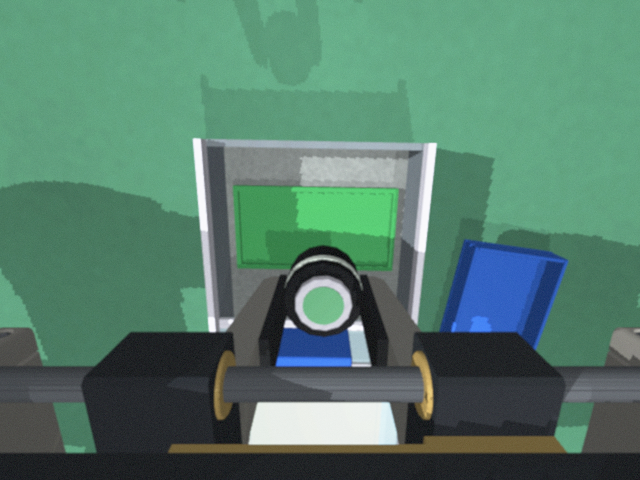

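The green liner shows with corners at about (234,186), (398,188), (394,271) and (237,269), and the held eyepiece is upright.

```bash
python3 - <<'E'
from h import *
c=cam('wrist')
P=[atz(c,p,14) for p in((234,186),(398,188),(394,271),(237,269))]
print(np.round(P,1).tolist());m=np.mean(P,0);print('centre',np.round(m,1))
m=m[:2]
for s in(40,-40):
    t=np.r_[m+s*np.array([.981,.196]),22];print(np.round(t,1));rel(t,11.3)
E
```

```text
[[443.9, 334.8, 14.0], [609.0, 366.2, 14.0], [628.3, 277.3, 14.0], [458.7, 245.3, 14.0]]
centre [535.  305.9  14. ]
[574.2 313.7  22. ]
shift m [0.1692, -0.0102, 0.0334] turn [0.003, 0.0, 0.001] q6 0.14 t 40.85
[495.7 298.1  22. ]
shift m [0.1692, -0.0099, -0.0467] turn [0.003, 0.0, 0.001] q6 0.14 t 40.85
```

```bash
python3 -m pendant '[[[0.03,-0.01,0.03],[0,0,0],0.03],[[0.06,-0.01,0.03],[0,0,0],0.03],[[0.09,-0.01,0.03],[0,0,0],0.03],[[0.12,-0.01,0.03],[0,0,0],0.03],[[0.145,-0.01,0.03],[0,0,0],0.03],[[0.16,-0.01,0.03],[0,0,0],0.03],[[0.165,-0.01,0.03],[0,0,0],0.03],[[0.165,-0.01,0.03],[0,0,0],0.03],[[0.165,-0.01,0.03],[0,0,0],0.03]]'
python3 -m pendant '[[[0.002,0,0],[0,0,0],0.03],[[0.004,0,0],[0,0,0],0.03],[[0.004,0,0],[0,0,0],0.03],[[0.004,0,0],[0,0,0],0.03]]'
```

```text
time: 41.6
tcp_pos: [572.0, 314.6, 27.7]
tcp_rot: [0.705, -0.071, 0.703, 0.071]
contact_force: [0.9, -0.8, -1.5]
gripper_width: 39.8
time: 41.93
tcp_pos: [571.1, 314.8, 22.6]
tcp_rot: [0.704, -0.071, 0.703, 0.071]
contact_force: [-0.4, 0.1, -0.7]
gripper_width: 39.3
```

```bash
python3 -m pendant '[[[0.001,0,0],[0,0,0],0.03],[[0.002,0,0],[0,0,0],0.03],[[0.002,0,0],[0,0,0],0.03]]'; python3 -m pendant '[[[0.0015,0,0],[0,0,0],0.03],[[0.0015,0,0],[0,0,0],0.03],[[0.0015,0,0],[0,0,0],0.03]]'
```

```text
time: 42.18
tcp_pos: [571.1, 314.9, 22.4]
tcp_rot: [0.704, -0.072, 0.703, 0.071]
contact_force: [-4.6, -1.7, 11.3]
gripper_width: 39.2
time: 42.43
tcp_pos: [571.1, 314.9, 22.4]
tcp_rot: [0.704, -0.072, 0.703, 0.071]
contact_force: [-9.1, -3.7, 19.4]
gripper_width: 39.1
```

```bash
python3 -m pendant '[[[-0.003,0,0],[0,0,0],0.03],[[-0.003,0,0],[0,0,0],0.05],[[-0.003,0,0],[0,0,0],0.05],[[-0.003,0,0],[0,0,0],0.05],[[-0.03,0,0],[0,0,0],0.05],[[-0.07,0,0],[0,0,0],0.05],[[-0.11,0,0],[0,0,0],0.05],[[-0.15,0,0],[0,0,0],0.05],[[-0.17,0,0],[0,0,0],0.05],[[-0.17,0,0],[0,0,0],0.05]]'
python3 - <<'E'
from h import *
st();eyes(z=46);rel([445,-215,195],90)
E
```

```text
time: 43.27
tcp_pos: [574.1, 315.9, 195.5]
tcp_rot: [0.708, -0.071, 0.699, 0.072]
contact_force: [0.3, 0.3, 0.4]
gripper_width: 49.6
t 43.27 tcp [574.1, 315.9, 195.5] xax [0.011, 0.003, -1.0] yax [-0.2, 0.98, 0.001] jawyaw 11.6 F [0.3, 0.3, 0.4] w 49.6 q [0.32, 0.37, 1.38, -0.0, 1.38, 0.12]
pics/wrist_4331.png
eye [320.3 219.8] 0.85 box 299 339 199 241 lens (array([320.4, 222.8]), 419, array([573.5, 320. ,  46. ]))
shift m [-0.0063, -0.4938, -0.2294] turn [-1.369, 0.001, 0.001] q6 0.12 t 43.37
```

```bash
python3 -m pendant '[[[0,-0.494,-0.229],[-1.369,0,0],0.06],[[0,-0.494,-0.229],[-1.369,0,0],0.06],[[0,-0.494,-0.229],[-1.369,0,0],0.06],[[0,-0.494,-0.229],[-1.369,0,0],0.06],[[0,-0.494,-0.229],[-1.369,0,0],0.06],[[0,-0.494,-0.229],[-1.369,0,0],0.06],[[0,-0.494,-0.229],[-1.369,0,0],0.06],[[0,-0.494,-0.229],[-1.369,0,0],0.06],[[0,-0.494,-0.229],[-1.369,0,0],0.06],[[0,-0.494,-0.229],[-1.369,0,0],0.06]]'
python3 - <<'E'
from h import *
st();rel([445,-215,190],90)
E
```

```text
time: 44.2
tcp_pos: [481.1, -58.5, 186.0]
tcp_rot: [0.551, -0.441, 0.552, 0.444]
contact_force: [0.5, 0.1, -0.5]
gripper_width: 60.1
t 44.2 tcp [481.1, -58.5, 186.0] xax [-0.004, 0.001, -1.0] yax [-0.976, 0.217, 0.004] jawyaw 77.5 F [0.5, 0.1, -0.5] w 60.1 q [-0.37, -0.05, 1.87, -0.0, 1.32, -1.72]
shift m [-0.0041, 0.0014, -0.1606] turn [-0.218, 0.001, -0.004] q6 -1.72 t 44.2
```

```bash
python3 -m pendant '[[[0,0.001,-0.16],[-0.218,0,0],0.06],[[0,0.001,-0.16],[-0.218,0,0],0.06],[[0,0.001,-0.16],[-0.218,0,0],0.06],[[0,0.001,-0.16],[-0.218,0,0],0.06],[[0,0.001,-0.16],[-0.218,0,0],0.06],[[0,0.001,-0.16],[-0.218,0,0],0.06],[[0,0.001,-0.16],[-0.218,0,0],0.06]]'
python3 - <<'E'
from h import *
st();eyes(z=57);rel([479,-215,30],90)
E
```

```text
time: 44.78
tcp_pos: [446.0, -212.2, 186.8]
tcp_rot: [0.502, -0.497, 0.502, 0.5]
contact_force: [0.3, 0.3, 0.3]
gripper_width: 60.3
t 44.78 tcp [446.0, -212.2, 186.8] xax [-0.002, 0.002, -1.0] yax [-1.0, 0.006, 0.002] jawyaw 89.6 F [0.3, 0.3, 0.3] w 60.3 q [-0.69, -0.03, 1.85, 0.0, 1.32, -2.25]
pics/wrist_4483.png
eye [323.2 258.1] 0.64 box 301 341 236 281 lens (array([320. , 265.2]), 319, array([ 478.8, -215. ,   57. ]))
shift m [0.1576, -0.0325, -0.0035] turn [-0.004, 0.001, -0.001] q6 -2.25 t 44.88
```

```bash
python3 -m pendant '[[[0.02,-0.033,-0.003],[0,0,0],0.06],[[0.05,-0.033,-0.003],[0,0,0],0.06],[[0.085,-0.033,-0.003],[0,0,0],0.06],[[0.115,-0.033,-0.003],[0,0,0],0.06],[[0.14,-0.033,-0.003],[0,0,0],0.06],[[0.154,-0.033,-0.003],[0,0,0],0.06],[[0.154,-0.033,-0.003],[0,0,0],0.06],[[0.154,-0.033,-0.003],[0,0,0],0.03],[[0.154,-0.033,-0.003],[0,0,0],0.03],[[0.154,-0.033,-0.003],[0,0,0],0.03]]'
python3 -m pendant '[[[0,0,0],[0,0,0],0.03],[[0,0,0],[0,0,0],0.03],[[0,0,0],[0,0,0],0.03]]'
python3 -m pendant '[[[-0.02,0,0],[0,0,0],0.03],[[-0.05,0,0],[0,0,0],0.03],[[-0.09,0,0],[0,0,0],0.03],[[-0.13,0,0],[0,0,0],0.03],[[-0.16,0.03,0.03],[0,0,0],0.03],[[-0.16,0.03,0.1],[0,0,0],0.03],[[-0.16,0.03,0.1],[0,0,0],0.03],[[-0.16,0.03,0.1],[0,0,0],0.03]]'
python3 - <<'E'
from h import *
st();rel([497,325,190],11.4)
E
```

```text
time: 45.72
tcp_pos: [481.3, -216.9, 36.6]
tcp_rot: [0.501, -0.5, 0.501, 0.497]
contact_force: [1.1, 1.0, -0.5]
gripper_width: 42.4
time: 45.97
tcp_pos: [481.2, -217.0, 36.5]
tcp_rot: [0.502, -0.5, 0.501, 0.497]
contact_force: [0.1, 2.7, 6.3]
gripper_width: 38.9
time: 46.63
tcp_pos: [450.0, -111.9, 195.8]
tcp_rot: [0.501, -0.5, 0.5, 0.499]
contact_force: [-0.2, -0.0, -2.0]
gripper_width: 39.1
t 46.63 tcp [450.0, -111.9, 195.8] xax [0.002, 0.001, -1.0] yax [-1.0, 0.002, -0.002] jawyaw 89.9 F [-0.2, -0.0, -2.0] w 39.1 q [-0.51, -0.12, 1.92, 0.0, 1.34, -2.08]
shift m [0.0062, -0.0461, 0.437] turn [1.37, 0.002, 0.001] q6 -2.08 t 46.63
```

```bash
python3 -m pendant '[[[0.006,-0.046,0.41],[1.37,0,0],0.03],[[0.006,-0.046,0.41],[1.37,0,0],0.03],[[0.006,-0.046,0.41],[1.37,0,0],0.03],[[0.006,-0.046,0.41],[1.37,0,0],0.03],[[0.006,-0.046,0.41],[1.37,0,0],0.03],[[0.006,-0.046,0.41],[1.37,0,0],0.03],[[0.006,-0.046,0.41],[1.37,0,0],0.03],[[0.006,-0.046,0.41],[1.37,0,0],0.03],[[0.006,-0.046,0.41],[1.37,0,0],0.03],[[0.006,-0.046,0.41],[1.37,0,0],0.03]]'
python3 - <<'E'
from h import *
st();rel([496,298.5,190],11.4)
E
```

```text
time: 47.47
tcp_pos: [493.5, 243.1, 189.3]
tcp_rot: [0.687, -0.167, 0.687, 0.166]
contact_force: [1.6, -0.9, -1.6]
gripper_width: 38.9
t 47.47 tcp [493.5, 243.1, 189.3] xax [0.001, -0.001, -1.0] yax [-0.458, 0.889, -0.001] jawyaw 27.3 F [1.6, -0.9, -1.6] w 38.9 q [0.24, 0.11, 1.7, -0.0, 1.33, -0.24]
shift m [-0.0008, 0.0481, 0.0276] turn [0.277, 0.0, 0.001] q6 -0.24 t 47.47
```

```bash
python3 -m pendant '[[[0,0.048,0.0276],[0.277,0,0],0.03],[[0,0.048,0.0276],[0.277,0,0],0.03],[[0,0.048,0.0276],[0.277,0,0],0.03],[[0,0.048,0.0276],[0.277,0,0],0.03],[[0,0.048,0.0276],[0.277,0,0],0.03],[[0,0.048,0.0276],[0.277,0,0],0.03]]'
python3 - <<'E'
from h import *
st();eyes(z=46);rel([496,298.5,29],11.4)
E
```

```text
time: 47.97
tcp_pos: [495.7, 296.3, 189.2]
tcp_rot: [0.703, -0.073, 0.703, 0.072]
contact_force: [-0.2, 0.1, -0.7]
gripper_width: 39.0
t 47.97 tcp [495.7, 296.3, 189.2] xax [0.0, -0.001, -1.0] yax [-0.204, 0.979, -0.001] jawyaw 11.8 F [-0.2, 0.1, -0.7] w 39.0 q [0.33, 0.18, 1.62, -0.0, 1.34, 0.13]
pics/wrist_4801.png
eye [319.5 290.1] 0.81 box 285 361 243 332 lens (array([323.4, 299.5]), 1295, array([512.3, 223.5,  46. ]))
eye [403.2 217.4] 0.63 box 380 424 196 240 lens (array([406. , 220.5]), 456, array([572.3, 320. ,  46. ]))
shift m [0.1604, 0.0023, 0.0006] turn [0.005, 0.0, 0.001] q6 0.13 t 48.07
```

```bash
python3 -m pendant '[[[0.03,0.002,0],[0,0,0],0.03],[[0.06,0.002,0],[0,0,0],0.03],[[0.09,0.002,0],[0,0,0],0.03],[[0.12,0.002,0],[0,0,0],0.03],[[0.145,0.002,0],[0,0,0],0.03],[[0.157,0.002,0],[0,0,0],0.03],[[0.160,0.002,0],[0,0,0],0.03],[[0.160,0.002,0],[0,0,0],0.03],[[0.160,0.002,0],[0,0,0],0.03]]'
python3 -m pendant '[[[0.0015,0,0],[0,0,0],0.03],[[0.003,0,0],[0,0,0],0.03],[[0.003,0,0],[0,0,0],0.03]]'
```

```text
time: 48.82
tcp_pos: [496.7, 299.3, 31.2]
tcp_rot: [0.705, -0.072, 0.702, 0.072]
contact_force: [0.4, -0.4, -0.8]
gripper_width: 39.0
time: 49.07
tcp_pos: [495.9, 299.2, 27.3]
tcp_rot: [0.704, -0.072, 0.703, 0.072]
contact_force: [-0.8, -0.7, -1.8]
gripper_width: 39.1
```

```bash
python3 -m pendant '[[[0.001,0,0],[0,0,0],0.03],[[0.0015,0,0],[0,0,0],0.03],[[0.0015,0,0],[0,0,0],0.03],[[0.0015,0,0],[0,0,0],0.03]]'
```

```text
time: 49.4
tcp_pos: [495.6, 299.1, 25.6]
tcp_rot: [0.704, -0.072, 0.703, 0.072]
contact_force: [-0.5, -0.7, 3.7]
gripper_width: 38.8
```

```bash
python3 -m pendant '[[[0,0,0],[0,0,0],0.05],[[0,0,0],[0,0,0],0.05],[[0,0,0],[0,0,0],0.05],[[-0.03,0,0],[0,0,0],0.05],[[-0.07,0,0],[0,0,0],0.05],[[-0.11,0,0],[0,0,0],0.05],[[-0.15,0,0.02],[0,0,0],0.05],[[-0.17,0,0.04],[0,0,0],0.05],[[-0.17,0,0.04],[0,0,0],0.05],[[-0.17,0,0.04],[0,0,0],0.05]]'
python3 - <<'E'
from h import *
st();eyes(z=46)
for d in cams.pinpoint('wrist','door_left_grip'):print(d['p'],d['point'],atz(cam('wrist'),d['point'],100))
rel([548.5,214.5,190],101.4)
E
cp $(ls -t pics/wrist*|head -1) pics/v2.png
```

```text
time: 50.23
tcp_pos: [535.7, 307.4, 196.3]
tcp_rot: [0.705, -0.072, 0.702, 0.072]
contact_force: [-0.9, 0.2, -1.1]
gripper_width: 50.3
t 50.23 tcp [535.7, 307.4, 196.3] xax [0.003, 0.0, -1.0] yax [-0.203, 0.979, -0.0] jawyaw 11.7 F [-0.9, 0.2, -1.1] w 50.3 q [0.33, 0.28, 1.49, -0.0, 1.37, 0.12]
pics/wrist_5028.png
eye [361.1 217.4] 0.86 box 339 380 198 241 lens (array([361.3, 221.6]), 433, array([572.6, 320.2,  46. ]))
eye [282.7 219.5] 0.62 box 262 303 198 241 lens (array([282.5, 222.2]), 434, array([497.6, 304.1,  46. ]))
0.62 [315.2, 343.0] [544.97371321 215.08738965 100.        ]
shift m [0.0025, -0.0935, -0.003] turn [-1.565, -0.004, -0.003] q6 0.12 t 50.38
```

View pics/v2.png

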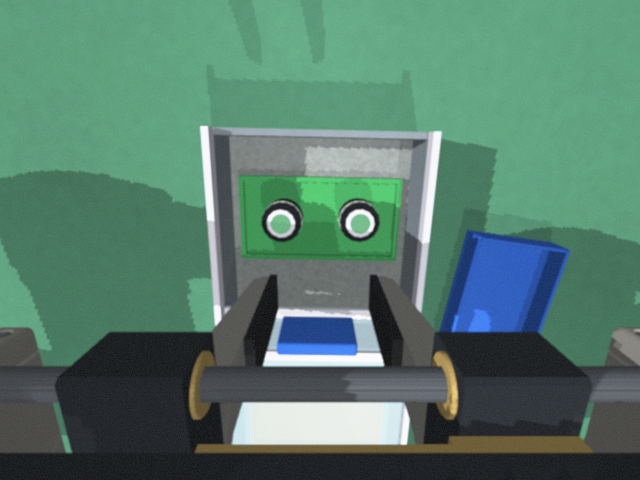

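Both eyepieces stand upright and central in the green liner, lenses at (281,222) and (360,222), with the liner spanning (241,177) to (403,260). The blue fin is at (317,335). Now I'll close the left door.

```bash
python3 -m pendant '[[[0,-0.0935,-0.003],[-1.565,0,0],0.06],[[0,-0.0935,-0.003],[-1.565,0,0],0.06],[[0,-0.0935,-0.003],[-1.565,0,0],0.06],[[0,-0.0935,-0.003],[-1.565,0,0],0.06],[[0,-0.0935,-0.003],[-1.565,0,0],0.06],[[0,-0.0935,-0.003],[-1.565,0,0],0.06],[[0,-0.0935,-0.003],[-1.565,0,0],0.06],[[0,-0.0935,-0.003],[-1.565,0,0],0.06],[[0,-0.0935,-0.003],[-1.565,0,0],0.06],[[0,-0.0935,-0.003],[-1.565,0,0],0.06]]'
python3 - <<'E'
from h import *
st();rel([548,215,82],101.4)
E
```

```text
time: 51.22
tcp_pos: [548.5, 214.9, 192.7]
tcp_rot: [0.529, -0.467, 0.531, 0.468]
contact_force: [-0.1, 0.7, -0.4]
gripper_width: 60.0
t 51.22 tcp [548.5, 214.9, 192.7] xax [-0.004, -0.001, -1.0] yax [-0.992, 0.124, 0.004] jawyaw 82.9 F [-0.1, 0.7, -0.4] w 60.0 q [0.17, 0.21, 1.58, -0.0, 1.35, -1.28]
shift m [0.1107, 0.0001, 0.0002] turn [-0.324, -0.001, -0.004] q6 -1.28 t 51.22
```

```bash
python3 -m pendant '[[[0,0,0],[-0.324,0,0],0.06],[[0,0,0],[-0.324,0,0],0.06],[[0.01,0,0],[-0.324,0,0],0.06],[[0.045,0,0],[-0.324,0,0],0.06],[[0.08,0,0],[-0.324,0,0],0.06],[[0.11,0,0],[-0.324,0,0],0.06],[[0.11,0,0],[-0.324,0,0],0.06],[[0.11,0,0],[-0.324,0,0],0.0],[[0.11,0,0],[-0.324,0,0],0.0],[[0.11,0,0],[-0.324,0,0],0.0]]'
python3 -m pendant '[[[0,0,0],[0,0,0],0],[[0,0,0],[0,0,0],0],[[0,0,0],[0,0,0],0],[[0,0,0],[0,0,0],0],[[0,0,0],[0,0,0],0]]'
python3 - <<'E'
from h import *
st()
E
```

```text
time: 52.05
tcp_pos: [552.0, 215.3, 87.4]
tcp_rot: [-0.45, 0.547, -0.449, -0.545]
contact_force: [-0.4, -0.5, 0.4]
gripper_width: 42.2
time: 52.47
tcp_pos: [550.7, 215.1, 85.5]
tcp_rot: [-0.45, 0.546, -0.449, -0.545]
contact_force: [-1.9, 0.0, 1.8]
gripper_width: 11.9
t 52.47 tcp [550.7, 215.1, 85.5] xax [0.001, -0.0, -1.0] yax [-0.982, -0.191, -0.001] jawyaw 101.0 F [-1.9, 0.0, 1.8] w 11.9 q [0.17, 0.33, 1.66, -0.0, 1.15, -1.59]
```

```bash
python3 -m pendant '[[[0,0,0.02],[0,0,0],0],[[0,0,0.04],[0,0,0],0],[[0,0,0.06],[0,0,0],0],[[0,0,0.08],[0,0,0],0],[[0,0,0.1],[0,0,0],0],[[0,0,0.12],[0,0,0],0],[[0,0,0.14],[0,0,0],0],[[0,0,0.155],[0,0,0],0],[[0,0,0.162],[0,0,0],0],[[0,0,0.162],[0,0,0],0]]'
for k in 1 2; do python3 -m pendant '[[[0,0,0.003],[0,0,0],0],[[0,0,0.003],[0,0,0],0],[[0,0,0.003],[0,0,0],0]]'; done
```

```text
time: 53.3
tcp_pos: [520.9, 376.0, 85.6]
tcp_rot: [-0.451, 0.547, -0.448, -0.545]
contact_force: [4.4, 3.6, -1.1]
gripper_width: 11.9
time: 53.55
tcp_pos: [520.6, 377.7, 85.5]
tcp_rot: [-0.451, 0.546, -0.448, -0.545]
contact_force: [4.1, 2.0, -1.7]
gripper_width: 11.8
time: 53.8
tcp_pos: [520.1, 380.2, 85.5]
tcp_rot: [-0.451, 0.547, -0.449, -0.545]
contact_force: [5.4, 1.8, -1.6]
gripper_width: 11.6
```

```bash
for k in 1 2; do python3 -m pendant '[[[0,0,0.002],[0,0,0],0],[[0,0,0.002],[0,0,0],0],[[0,0,0.002],[0,0,0],0]]'; done
```

```text
time: 54.05
tcp_pos: [519.9, 381.1, 85.5]
tcp_rot: [-0.45, 0.547, -0.449, -0.544]
contact_force: [6.1, -1.6, -0.9]
gripper_width: 11.5
time: 54.3
tcp_pos: [519.9, 381.1, 85.5]
tcp_rot: [-0.449, 0.548, -0.45, -0.543]
contact_force: [5.1, -9.0, 1.5]
gripper_width: 12.0
```

Stop reached (381.1, force rising). Release, retreat and do a final check.

```bash
python3 -m pendant '[[[0,0,-0.003],[0,0,0],0],[[0,0,-0.003],[0,0,0],0.03],[[0,0,-0.003],[0,0,0],0.05],[[0,0,-0.003],[0,0,0],0.06],[[-0.03,0,-0.003],[0,0,0],0.06],[[-0.07,0,-0.003],[0,0,0],0.06],[[-0.11,0,-0.003],[0,0,0],0.06],[[-0.15,0.05,-0.003],[0,0,0],0.06],[[-0.18,0.15,0.05],[0,0,0],0.06],[[-0.18,0.15,0.05],[0,0,0],0.06]]'
python3 -m pendant '[[[0,0.1,0.1],[0,0,0],0.06],[[0,0.1,0.1],[0,0,0],0.06],[[0,0.1,0.1],[0,0,0],0.06],[[0,0.1,0.1],[0,0,0],0.06],[[0,0.1,0.1],[0,0,0],0.06],[[0,0.1,0.1],[0,0,0],0.06]]'
python3 - <<'E'
from h import *
import cv2
st()
ims=[]
for n in('scene','top'):
    c,o,im=look(n);ims.append(cv2.resize(im,(400,300)))
    for k in('door_left_grip','door_right_grip','lever_bar','jar','parts_tray','screwdriver'):
        d=cams.pinpoint(n,k);print(n,k,[(np.round(e['point'],1).tolist(),round(e['p'],2)) for e in d[:1]])
E
cp $(ls -t pics/scene_*|head -1) pics/fin.png
```

```text
time: 55.13
tcp_pos: [408.6, 392.8, 249.6]
tcp_rot: [-0.451, 0.546, -0.449, -0.545]
contact_force: [0.2, -0.1, 0.4]
gripper_width: 59.8
time: 55.63
tcp_pos: [291.1, 472.0, 247.6]
tcp_rot: [-0.449, 0.547, -0.449, -0.546]
contact_force: [0.6, -0.3, -0.4]
gripper_width: 60.0
t 55.63 tcp [291.1, 472.0, 247.6] xax [0.001, -0.001, -1.0] yax [-0.981, -0.194, -0.0] jawyaw 101.2 F [0.6, -0.3, -0.4] w 60.0 q [0.8, 0.08, 1.61, -0.0, 1.45, -0.97]
pics/scene_5568.png
scene door_left_grip [([445.8, 200.3], 0.64)]
scene door_right_grip [([289.1, 260.8], 0.66)]
scene lever_bar [([154.9, 232.0], 0.75)]
scene jar [([191.8, 382.6], 0.72)]
scene parts_tray [([437.2, 313.9], 0.68)]
scene screwdriver [([317.2, 364.6], 0.68)]
pics/top_5603.png
top door_left_grip [([164.9, 296.7], 0.69)]
top door_right_grip [([346.1, 259.0], 0.64)]
top lever_bar [([476.8, 242.9], 0.7)]
top jar []
top parts_tray [([228.2, 199.5], 0.96)]
top screwdriver [([346.6, 192.5], 0.82)]
```

View pics/fin.png

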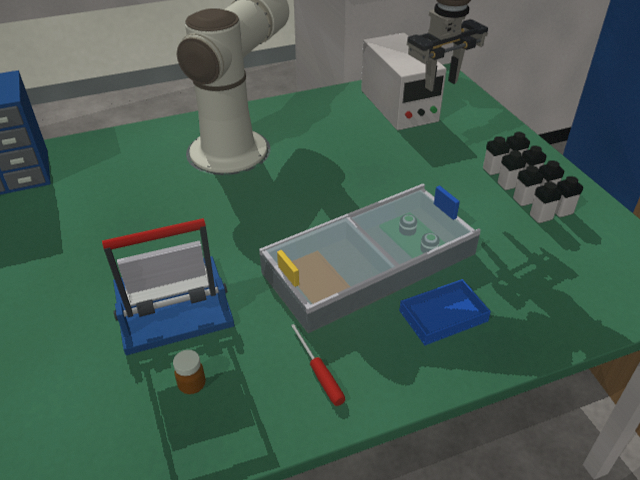

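Both doors are closed: the measured fins are 410 mm apart, as they should be. The eyepieces are upright in the green liner at (409,223) and (430,241), the lever is up, and the other things are unmoved.

```bash
python3 -c "from bench import job_done; print(job_done())"
```

```text
the job is handed in; nothing more can be done
None
```

I carried out the whole task and handed it in after about 56 s of robot time. No verdict is reported, so success rests on my own checks below.

- **What I did:** Two eyepieces were present. I opened the right door and stood both eyepieces in the press bed. I pulled the lever to its stop, eased it back up in the grip, and closed the right door. Then I opened the left door, stood both eyepieces in the green liner and closed that door too.
- **Doors and eyepieces:** Both doors reached their stops, and the two fins ended 410 mm apart, which is the closed distance. The last pictures show both eyepieces upright near the liner's middle.
- **Lever and other things:** The lever bar is back where it started. Jar, screwdriver and tray look unmoved in the last pictures; the networks put the screwdriver within 2 px of its start in the side view, the jar within 3 px there, and the tray within 3 px from above. The jar was not found in the final top view.
- **Not checked directly:** I did not measure the cap depth. I inferred it from the bar's position at the bottom, which matched a lever angle of about 1.72 rad.
- **What disagreed:** Early wrist and top camera positions differed by about 6 mm, which closer looks reduced. The fingers slipped about 7–9 mm along the bar while pressing, but kept hold of it. Contact force reached about 31 N partway up, and I eased it off by correcting the path.

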